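Release the child-safety latch of the glue cupboard

ROBOT

A 7-joint arm with a two-finger parallel gripper is mounted at the origin on a cart in front of the work surface, level with it; the furniture and walls round the work are solid. World frame = base frame: x ahead of the robot, y to its left, z up, the work surface at z = 0. Lengths are in m, angles in rad, forces in N, time in s.
With the tool pointing down it reaches from about 0.35 to 0.9 m from the base axis. Payload 8.1 kg.
Tool frame: the origin (TCP) lies between the finger pads; the fingertips stand 8 mm ahead of it and the grasp point (between the pads) lies 11 mm behind it (arm.tcp_to_tips is the distance from the TCP to the fingertips, in m); z points along the fingers, x is the direction in which the jaws open and shut, and the axes are right-handed (so a half turn about z gives the same grasp; the last joint's range is limited). The gripper opens to 92 mm and grips with 3 to 60 N. Pads are 19 mm wide; open, the fingers measure 130 mm over their backs; the gripper's body (75 mm by 190 mm) begins 47 mm behind the grasp point.
Start: joints at [-1.33, 0.434, 0.025, 1.573, -0.012, 1.134, -0.075], TCP at [0.211, 0.588, 0.207] pointing down, gripper open.
Joint ranges: [-2.62, 2.62], [-0.44, 2.09], [-1.27, 1.32], [0.08, 2.57], [-1.32, 4.46], [0.12, 2], [-2.74, 2.74]. Speed limits (rad/s): [2.22, 2.22, 3.01, 3.01, 3.14, 3.14, 3.14].

INTERFACE

Orientations are given as a rotation vector (axis times angle).
In Python, from cell import arm, eyes gives the robot as it stands.
- The arm moves only by the tool play_rows, never from a script. Its argument "rows" is a list of rows, each a list of 3 entries, a list of its own where there are three numbers: the shift along the tool's x, y, z each as a share of 50 cm, from -1 to 1, then the turn, a rotation vector about the tool's x, y, z each as a share of 60 degrees, from -1 to 1, then the opening, from -1 (shut) to 1 (fully open), so that 0 is half open. In form: [[[dx, dy, dz], [ax, ay, az], grip], ...]. A call has 1 to 10 rows; each row is the pose to reach, as a shift and turn from the pose commanded when the call began, along the tool's axes at that moment; what a row does not reach only later rows make up. A row lasts 1/10 s, in which the tool goes at most 50 mm and 8.59 degrees, less where a joint would pass 70% of its speed; a pose out of reach is approached as far as the arm can. A call with a number of a shift or a turn outside -1 to 1 is refused whole. A call with a gripper value outside its range is refused whole. The fingers move at their own pace and stop on an object; "newtons" is the grip in N (left out, the last holds). Time passes only in rows, so rows that repeat a pose let the fingers close. It gives the time, the measured TCP pose, the force and the opening at its end, in the units of the state.
- arm.observe(): the state, without advancing time (a new reading comes with each control period).
- eyes.get_image(name): name is "scene" or "top" or "wrist"; returns (picture, depth): 480x640x3 uint8, red, green, blue; 480x640 float32, m along the optical axis (not along the pixel's ray), 0 where there is no reading.
- eyes.get_calibration(name): a dict with "intrinsics" (3x3 intrinsics, pixels), "R" (3x3) and "t" (3): a world point X has camera coordinates R X + t. Camera axes: x right, y down, z forward; pixel columns grow to the right and rows downward; lengths in m; the calibration is good to about 2 mm. A picture is of the moment at which its call begins: read the wrist's pose just before it. get_calibration takes no time and is no camera call; for the wrist camera it gives the pose at the moment of the call.
- arm.sign_off(): hands the job in, once; it reports no verdict.
The state is a dict: "clock": time; "joints": joint angles; "dq": joint speeds; "joint_efforts": joint torques, N m; "position": TCP position; "ee_rot": TCP orientation; "force": force on the tool from outside, world axes, zero at the start; "ft_torque": the same for the moment, N m; "width": opening from 0.0 (shut) to 1.0 (fully open).
Only numpy, scipy, OpenCV 4.12 (cv2) and the standard library are available. Lean on these libraries where they do the work, as an engineer would, in place of code of your own. Each camera call takes 0.05 s, during which the arm holds its last target.

TASK

The door of the small glue cupboard hangs a finger's breadth ajar, caught by its child-safety hook. Take the pin pusher out of its wooden block, put its rod down through the narrow gap beside the red dot on the door's top edge and press the plastic hook down just far enough to let go (gently: more than about 15 N on any part of the cupboard breaks the latch), draw the door open to at least 60 degrees, and stand the pusher fully home in its hole again. Leave the other things on the bench where they are.

Things in the scene. Friction and masses are not known exactly. Their poses are not given: they have to be found in the camera images.
- cupboard: plywood bench cupboard with a blue door, 140 (x) x 240 (y) x 180 mm (z), fixed to the bench. Origin: centre of its underside; its front looks along its own -x, and the front edge of its flat top board is at x = -70 mm. A glue bottle stands inside. More than 15 N on any part of it, door and latch included, breaks it
- door_hinge (a point): point on the upright hinge line at the right (-y) of the cupboard's front, x = -72, y = -118 mm in the cupboard, 176 mm above the bench; axes as the cupboard's. The door is 12 mm thick, 236 mm wide, 156 mm high; its inner face passes through this line. The latch is 185 mm from the hinge along it, below a red dot on the door's top edge; there the gap to the top board's edge is 15 to 19 mm
- door (a joint): angle of the cupboard door, rad: 0 shut, grows as its left (+y) edge swings out towards -x; caught by the hook at about 0.09; stop at 1.6. It moves easily and stays where it is left. The hook's white arm, flat-topped with a red mark, 16 mm wide, reaches from the door back across the gap; let up before the door has moved out about 5 mm at the latch, it springs up and catches again
- hook_travel (a point): point on the cupboard's front edge above the shut latch, 147 mm up: the mean height of the hook arm's flat top at rest. Door and latch were hung together in slotted holes, so the true height is up to 8 mm higher or lower, not measured. From wherever it rests the arm must go down 8 mm to let go and meets its stop at 12 mm. It takes 3 N at first, 6 N at 8 mm, 7 N near the stop, then rises steeply
- pusher: pin pusher standing in the wooden block: an upright 8 mm steel rod with flat end, 71 mm long, then a brass ferrule of 21 mm diameter, 7 mm, then a pale square wooden handle 22 x 22 mm, 68 mm long; 154 mm overall, about 90 g. Origin: centre of the rod's flat end; z runs up along the rod to the handle, x and y are square to the handle's flats
- pusher_handle (a point): centre of the pusher's square handle, 112 mm above the rod's end, half-way up the handle; axes as the pusher's
- pusher_tip (a point): centre of the flat lower end of the pusher's rod; axes as the pusher's
- block_hole (a point): centre of the mouth of the pusher's hole, 12 mm wide with a 3 mm chamfer and 74 mm deep, in the top of a fixed brown wooden block 60 x 90 x 78 mm (z up, hole upright). Standing home, the ferrule's underside (71 mm above the rod's end) rests on the block's top around this point. Four short drill shanks, up to 16 mm high, stand in a row 28 mm beside it on the block's +x side
- wax_jar: white open jar, 52 mm wide, 58 mm high, standing; bystander; origin at the centre of its underside
- red_plug: orange-red round plug, 36 mm wide, 50 mm high, standing; bystander; origin at the centre of its underside
- marker: black and white marker, 124 mm long, lying; bystander; origin at the centre of its underside
Mind the look-alikes: they are no part of the job. Several things have the shape of the pusher; the one meant has the colours described above.

How it is judged:
By the outcome, as a careful person would: the job done as asked, in the order asked, and still so for the second after the job is handed in, with the robot touching nothing.
It also fails if it takes over 59 s, if anything falls off the work surface, if the arm or the gripper's body presses on something with over 40 N, if the wrist force passes 120 N, or if a joint passes its speed limit or range.

## Working session

There is one attempt and no reset: what is moved stays moved. The work goes in short steps, Python scripts to look and compute and a tool call to move; the robot and the scene stay as the last step left them, time stands still between calls to the robot, and variables do not carry over. Pictures are saved under pics/ and viewed, and the job is handed in when it is done.

Besides the shell and the picture viewer there is one more tool, called after "Emit:" as name(argument=value, ...), one argument or row to a line, values as JSON. play_rows: Moves the arm, as the interface text tells. Its arguments: {"type":"object","properties":{"rows":{"type":"array","items":{"type":"array"}},"newtons":{"type":"number"}},"required":["rows"]}

```bash
ls; mkdir -p pics; python3 - <<'E'
from cell import arm, eyes
import cv2
print(arm.observe())
for n in ["scene","top","wrist"]:
    c=eyes.get_calibration(n); p,d=eyes.get_image(n)
    cv2.imwrite(f"pics/{n}0.png",p[:,:,::-1]); print(n,c)
E
```

```text
pics
{'clock': 0.0, 'joints': array([-1.32960495,  0.43522074,  0.02498352,  1.57410705, -0.01158887,
        1.13396598, -0.07508521]), 'dq': array([-0.0013908 , -0.00046609, -0.00037219, -0.00072148, -0.00124268,
       -0.0012612 ,  0.00072879]), 'joint_efforts': array([-2.25366225e-04, -6.67864251e+01,  9.84799415e-01, -3.14445949e+01,
       -6.05717185e-02,  4.30730078e-02,  2.20879710e-04]), 'position': array([0.21054693, 0.58789812, 0.20584265]), 'ee_rot': array([ 2.56790151e+00,  1.80805999e+00, -1.84705991e-03]), 'force': array([0.16862179, 1.08533339, 0.27376192]), 'ft_torque': array([-0.00518632, -0.00783799,  0.02416977]), 'width': 0.9992314368422616}
scene {'intrinsics': array([[567.04188481,   0.        , 324.85445422],
       [  0.        , 567.04188481, 244.41388789],
       [  0.        ,   0.        ,   1.        ]]), 'R': array([[ 6.17923267e-01, -7.86238248e-01,  5.03077139e-04],
       [-4.42672816e-01, -3.48435712e-01, -8.26216275e-01],
       [ 6.49778126e-01,  5.10315561e-01, -5.63352833e-01]]), 't': array([-0.35406609,  0.33990332,  1.15572894])}
top {'intrinsics': array([[463.71343763,   0.        , 310.90549489],
       [  0.        , 463.71343763, 240.78113019],
       [  0.        ,   0.        ,   1.        ]]), 'R': array([[ 0.03044332, -0.99946847,  0.01166073],
       [-0.99319508, -0.03156015, -0.11210482],
       [ 0.11241325, -0.00816853, -0.99362797]]), 't': array([-0.0167368 ,  0.59824749,  1.25595651])}
wrist {'intrinsics': array([[347.89215682,   0.        , 317.56997925],
       [  0.        , 347.89215682, 235.68283464],
       [  0.        ,   0.        ,   1.        ]]), 'R': array([[ 3.36965075e-01,  9.41516695e-01, -9.22937518e-04],
       [ 8.99966592e-01, -3.21806152e-01,  2.94110410e-01],
       [ 2.76612854e-01, -9.99355493e-02, -9.55771006e-01]]), 't': array([-0.62488229, -0.03707949,  0.39060602])}
```

View pics/scene0.png

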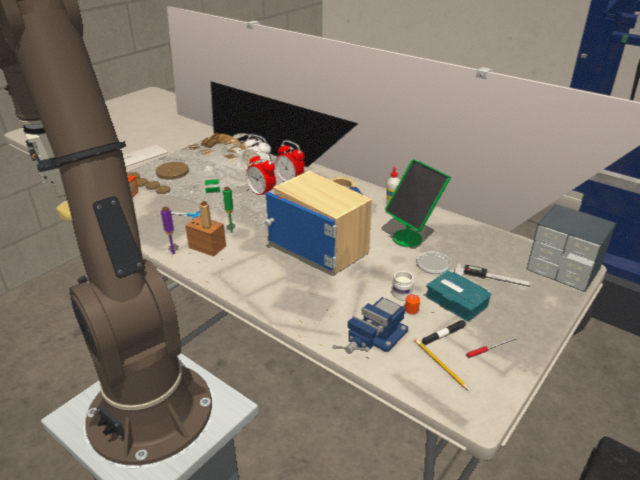

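View pics/top0.png

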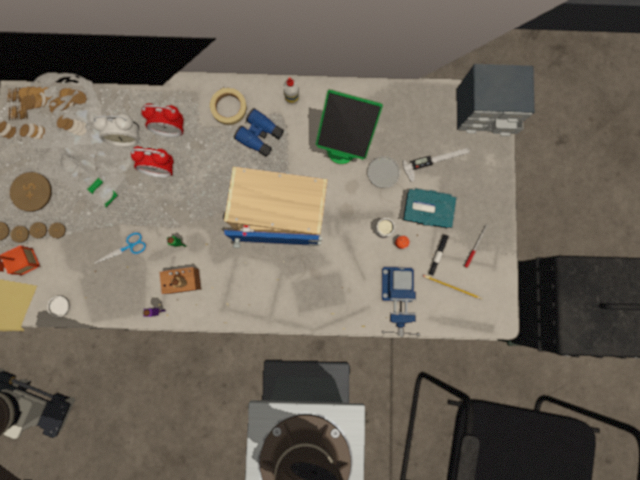

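View pics/wrist0.png

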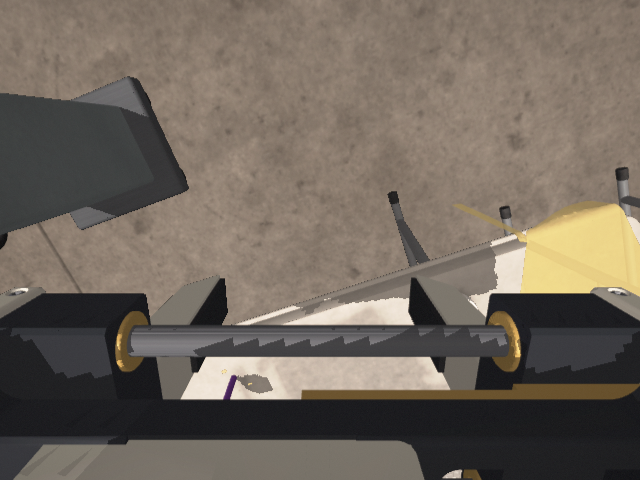

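The brown block with the pale-handled pusher is at about scene (206,235) and top (180,280). The cupboard's blue door is at top (270,237). The purple and green pushers are look-alikes. I'll zoom in next.

```bash
python3 - <<'E'
import cv2
s=cv2.imread("pics/scene0.png");t=cv2.imread("pics/top0.png")
cv2.imwrite("pics/s1.png",cv2.resize(s[170:290,150:310],None,fx=5,fy=5,interpolation=cv2.INTER_CUBIC))
cv2.imwrite("pics/t1.png",cv2.resize(t[200:320,130:290],None,fx=5,fy=5,interpolation=cv2.INTER_CUBIC))
cv2.imwrite("pics/t2.png",cv2.resize(t[160:255,215:340],None,fx=6,fy=6,interpolation=cv2.INTER_CUBIC))
E
```

```text
(no output)
```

View pics/s1.png

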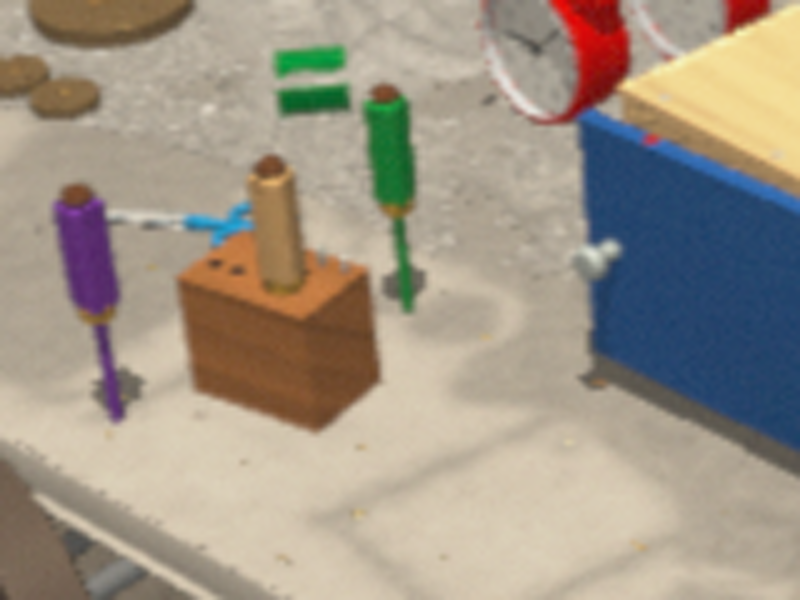

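View pics/t1.png

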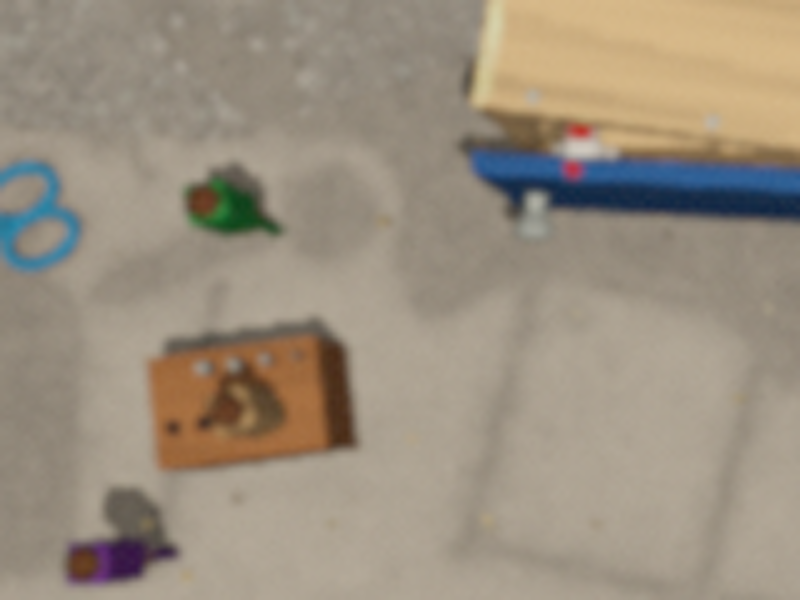

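View pics/t2.png

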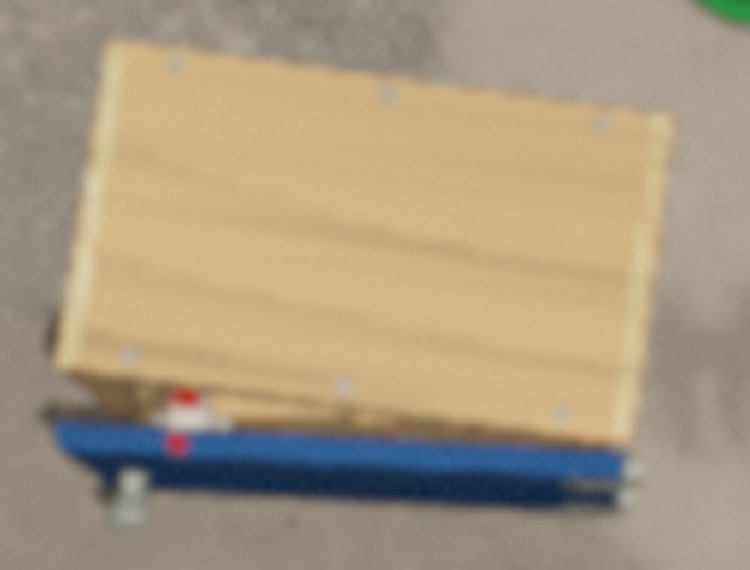

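```bash
cat > h.py <<'E'
from cell import arm, eyes
import numpy as np, cv2
from scipy.spatial.transform import Rotation as Ro
def cast(c,uv,z):
    K,R,t=c["intrinsics"],c["R"],c["t"]; C=-R.T@t
    d=R.T@np.linalg.inv(K)@np.array([uv[0],uv[1],1.]); return C+d*(z-C[2])/d[2]
def proj(c,X):
    p=c["intrinsics"]@(c["R"]@np.array(X)+c["t"]); return p[:2]/p[2]
def tri(c1,u1,c2,u2):
    A=[];b=[]
    for c,u in((c1,u1),(c2,u2)):
        K,R,t=c["intrinsics"],c["R"],c["t"]; C=-R.T@t
        d=R.T@np.linalg.inv(K)@np.array([u[0],u[1],1.]); d/=np.linalg.norm(d); P=np.eye(3)-np.outer(d,d)
        A.append(P);b.append(P@C)
    return np.linalg.lstsq(np.vstack(A),np.hstack(b),rcond=None)[0]
def rel(Xw,Rw):
    """target TCP pos and Rotation matrix -> tool-frame shift (share .5m) and rotvec share (60deg) from measured pose"""
    s=arm.observe(); R0=Ro.from_rotvec(s["ee_rot"])
    d=R0.inv().apply(np.array(Xw)-s["position"]); r=(R0.inv()*Rw).as_rotvec()
    return np.round(d/.5,4),np.round(r/np.radians(60),4)
def down(a): # tool pointing down, tool x axis at world angle a
    x=np.array([np.cos(a),np.sin(a),0]);z=np.array([0,0,-1.]);return Ro.from_matrix(np.c_[x,np.cross(z,x),z])
def snap(n,f):
    c=eyes.get_calibration(n);p,d=eyes.get_image(n);cv2.imwrite(f"pics/{f}.png",p[:,:,::-1]);np.savez(f"pics/{f}.npz",p=p,d=d,**c);return c,p,d
def crop(f,u0,v0,u1,v1,s):
    p=cv2.imread(f"pics/{f}.png")[v0:v1,u0:u1];cv2.imwrite(f"pics/{f}_z.png",cv2.resize(p,None,fx=s,fy=s,interpolation=cv2.INTER_CUBIC))
E
python3 - <<'E'
from h import *
c=eyes.get_calibration("top");s=eyes.get_calibration("scene")
f=lambda u,v,k,a,b:((u+.5)/k-.5+a,(v+.5)/k-.5+b)
T=lambda u,v:f(u,v,5,130,200);S=lambda u,v:f(u,v,5,150,170);U=lambda u,v:f(u,v,6,215,160)
B=[cast(c,T(*q),.078) for q in[(150,358),(318,335),(328,447),(160,468)]]
for b in B: print(b)
print("edges",[np.linalg.norm(B[i]-B[(i+1)%4]) for i in range(4)],[np.degrees(np.arctan2(*(B[(i+1)%4]-B[i])[1::-1])) for i in range(4)])
print("cap top", cast(c,T(228,402),.161), cast(s,S(270,163),.161), tri(c,T(228,404),s,S(270,166)))
print("ferrule scene",cast(s,S(284,289),.078))
C=[cast(c,U(*q),.18) for q in[(115,42),(672,115),(632,440),(58,368)]]
for b in C: print(b)
print("edges",[np.linalg.norm(C[i]-C[(i+1)%4]) for i in range(4)],[np.degrees(np.arctan2(*(C[(i+1)%4]-C[i])[1::-1])) for i in range(4)])
print("reddot", cast(c,U(177,442),.176),cast(s,S(653,140),.176),"mark",cast(c,U(186,397),.147))
E
```

```text
[0.4994624  0.40136031 0.078     ]
[0.5144287  0.31315924 0.078     ]
[0.45539022 0.30439807 0.078     ]
[0.44166596 0.39221737 0.078     ]
edges [np.float64(0.08946182658454326), np.float64(0.059685005832424226), np.float64(0.08888523220018049), np.float64(0.058515138853522684)] [np.float64(-80.3695576154239), np.float64(-171.55903826464237), np.float64(98.88224882063439), np.float64(8.989254306616631)]
cap top [0.47586567 0.33539755 0.161     ] [0.46410945 0.33233371 0.161     ] [0.47310773 0.3398406  0.15206808]
ferrule scene [0.46494167 0.33640596 0.078     ]
[0.76268642 0.20189414 0.18      ]
[ 0.73932661 -0.0313817   0.18      ]
[ 0.60217027 -0.01856501  0.18      ]
[0.6244921  0.21855648 0.18      ]
edges [np.float64(0.23444252946458666), np.float64(0.13775387329409508), np.float64(0.2381698296307311), np.float64(0.1391952066937646)] [np.float64(-95.71842928624366), np.float64(174.66145011572038), np.float64(84.62221534307572), np.float64(-6.87507005409786)]
reddot [0.59586817 0.16878499 0.176     ] [0.59193461 0.16793392 0.176     ] mark [0.61880497 0.16985754 0.147     ]
```

```bash
python3 - <<'E'
from h import *
s=arm.observe();R0=Ro.from_rotvec(s["ee_rot"]);w=eyes.get_calibration("wrist")
C=-w["R"].T@w["t"];print("cam in tool",R0.inv().apply(C-s["position"]));print(R0.as_matrix().T@w["R"].T)
c=eyes.get_calibration("top")
f=lambda u,v,k,a,b:((u+.5)/k-.5+a,(v+.5)/k-.5+b)
T=lambda u,v:f(u,v,5,130,200)
print("green foot",cast(c,T(280,230),.0),"cap",cast(c,T(203,203),.15),"purple",cast(c,T(175,552),0),cast(c,T(85,562),.15))
E
```

```text
cam in tool [ 0.00046271 -0.0795424  -0.17774705]
[[ 9.99999869e-01 -2.13406798e-05  5.12136256e-04]
 [-1.30151060e-04  9.55816961e-01  2.93962447e-01]
 [-4.95781878e-04 -2.93962475e-01  9.55816833e-01]]
green foot [0.57720765 0.35715722 0.        ] cap [0.57553509 0.35734172 0.15      ] purple [0.39455505 0.40470552 0.        ] [0.39505149 0.40402686 0.15      ]
```

```bash
python3 - <<'E'
from h import *
print(rel([.46,.336,.28],down(np.radians(99))))
E
```

```text
(array([-0.3066,  0.6396, -0.1475]), array([-2.000e-04,  1.200e-03, -4.783e-01]))
```

Emit:
play_rows(
  rows=[
    [[-0.04, 0.08, -0.147], [0, 0, -0.1], 0.2],
    [[-0.307, 0.64, -0.147], [0, 0, -0.478], 0.2],
    [[-0.307, 0.64, -0.147], [0, 0, -0.478], 0.2],
    [[-0.307, 0.64, -0.147], [0, 0, -0.478], 0.2],
    [[-0.307, 0.64, -0.147], [0, 0, -0.478], 0.2],
    [[-0.307, 0.64, -0.147], [0, 0, -0.478], 0.2],
    [[-0.307, 0.64, -0.147], [0, 0, -0.478], 0.2],
    [[-0.307, 0.64, -0.147], [0, 0, -0.478], 0.2],
    [[-0.307, 0.64, -0.147], [0, 0, -0.478], 0.2],
    [[-0.307, 0.64, -0.147], [0, 0, -0.478], 0.2],
  ],
)

```text
clock: 1.15
position: [0.4605, 0.3355, 0.2799]
ee_rot: [-2.043, -2.386, 0.0]
force: [-0.3, 0.7, -0.2]
width: 0.6
```

```bash
python3 - <<'E'
from h import *
snap("wrist","w1");snap("wrist","w1b");s=arm.observe();print(s["clock"],s["position"],s["dq"].max(),s["width"],s["force"])
E
```

```text
1.25 [0.45911363 0.33708419 0.27983467] 0.002699734291547945 0.6007773414662283 [-0.47734071  0.47322681  0.37698197]
```

View pics/w1b.png

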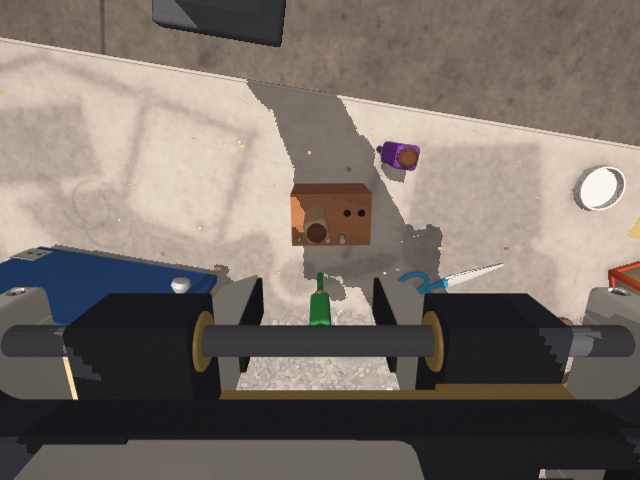

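```bash
python3 - <<'E'
from h import *
crop("w1b",275,170,400,260,6)
d=np.load("pics/w1b.npz");D=d["d"];K=d["intrinsics"];R=d["R"];t=d["t"]
v,u=np.mgrid[0:480,0:640]
P=np.stack([(u-K[0,2])/K[0,0]*D,(v-K[1,2])/K[1,1]*D,D],-1);W=(P-t)@R
roi=(slice(170,260),slice(275,400))
w=W[roi].reshape(-1,3)
for lo,hi in((.070,.084),(.14,.156),(.156,.17)):
    m=(w[:,2]>lo)&(w[:,2]<hi);q=w[m]
    print(lo,m.sum(),np.median(q,0),cv2.minAreaRect(q[:,:2].astype(np.float32)*1000))
c={k:d[k] for k in("intrinsics","R","t")}
print("prediction px of home pusher", proj(c,[.467,.336,.161]),proj(c,[.467,.336,.078]))
E
```

```text
0.07 3312 [0.46913487 0.36301021 0.07764441] ((475.55169677734375, 354.4919738769531), (60.81789779663086, 90.14027404785156), 9.525921821594238)
0.14 293 [0.46343798 0.33588506 0.15101293] ((469.88360595703125, 337.27655029296875), (22.073619842529297, 21.964677810668945), 24.920520782470703)
0.156 288 [0.46913577 0.33719746 0.1591341 ] ((470.2690734863281, 337.28875732421875), (17.296287536621094, 16.321815490722656), 9.527554512023926)
prediction px of home pusher [315.08711831 230.78707257] [315.5657239  209.97498672]
```

View pics/w1b_z.png

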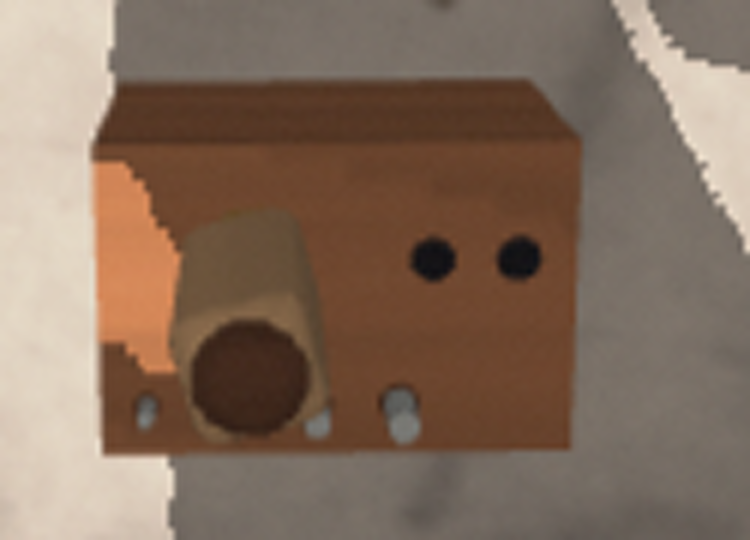

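```bash
cat >> h.py <<'E'
def chain(pos,R,d,r):
    return np.array(pos)+R.apply(np.array(d)*.5), R*Ro.from_rotvec(np.array(r)*np.radians(60))
def relc(pos,R,Xw,Rw):
    return np.round(R.inv().apply(np.array(Xw)-pos)/.5,4),np.round((R.inv()*Rw).as_rotvec()/np.radians(60),4)
E
python3 - <<'E'
from h import *
p,R=chain([.211,.588,.207],Ro.from_rotvec([2.5679,1.80806,-.001847]),[-.307,.64,-.147],[0,0,-.478])
print(p,R.as_rotvec(),np.degrees(np.arctan2(*R.as_matrix()[1::-1,0])))
s=arm.observe();print(s["position"],s["ee_rot"])
w=eyes.get_calibration("wrist");q=Ro.from_rotvec(s["ee_rot"])
# camera-derived TCP
C=-w["R"].T@w["t"]; print("cam tcp",C-R.apply([.00046,-.07954,-.17775]))
for a in(114.9,):
  print(rel([.4701,.3373,.20],down(np.radians(a))),rel([.4701,.3373,.116],down(np.radians(a))))
  print(relc(p,R,[.4701,.3373,.116],down(np.radians(a))))
E
```

```text
[0.46054874 0.33571987 0.28078797] [ 2.04028975e+00  2.38797766e+00 -2.18648962e-03] 98.97882539049644
[0.45911363 0.33708419 0.27983467] [-2.03815254e+00 -2.38955474e+00  6.07437639e-04]
cam tcp [0.45944696 0.33663022 0.27983289]
(array([-0.0031,  0.0219,  0.1596]), array([-0.0008, -0.0005, -0.2637])) (array([-0.0032,  0.0221,  0.3276]), array([-0.0008, -0.0005, -0.2637]))
(array([0.0006, 0.0196, 0.3296]), array([-0.0008,  0.0013, -0.2654]))
```

Emit:
play_rows(
  rows=[
    [[-0.001, 0.021, 0.05], [0, 0, -0.14], 0.2],
    [[-0.001, 0.021, 0.13], [0, 0, -0.265], 0.2],
    [[-0.001, 0.021, 0.16], [0, 0, -0.265], 0.2],
    [[-0.001, 0.021, 0.16], [0, 0, -0.265], 0.2],
    [[-0.001, 0.021, 0.24], [0, 0, -0.265], 0.2],
    [[-0.001, 0.021, 0.3], [0, 0, -0.265], 0.2],
    [[-0.001, 0.021, 0.328], [0, 0, -0.265], 0.2],
    [[-0.001, 0.021, 0.328], [0, 0, -0.265], 0.2],
    [[-0.001, 0.021, 0.328], [0, 0, -0.265], 0.2],
    [[-0.001, 0.021, 0.328], [0, 0, -0.265], 0.2],
  ],
)

```text
clock: 2.25
position: [0.4714, 0.3383, 0.1179]
ee_rot: [1.69, 2.648, 0.004]
force: [-0.1, 0.1, -0.3]
width: 0.602
```

```bash
python3 - <<'E'
from h import *
snap("wrist","w2");s=arm.observe();print(s["clock"],s["position"],s["ee_rot"],s["width"],s["force"])
crop("w2",220,170,420,320,4)
E
```

```text
2.3 [0.471353   0.33816314 0.11779261] [1.6900795  2.6474041  0.00416176] 0.5986488718679823 [ 0.04228314 -0.07226959  0.19547607]
```

View pics/w2_z.png

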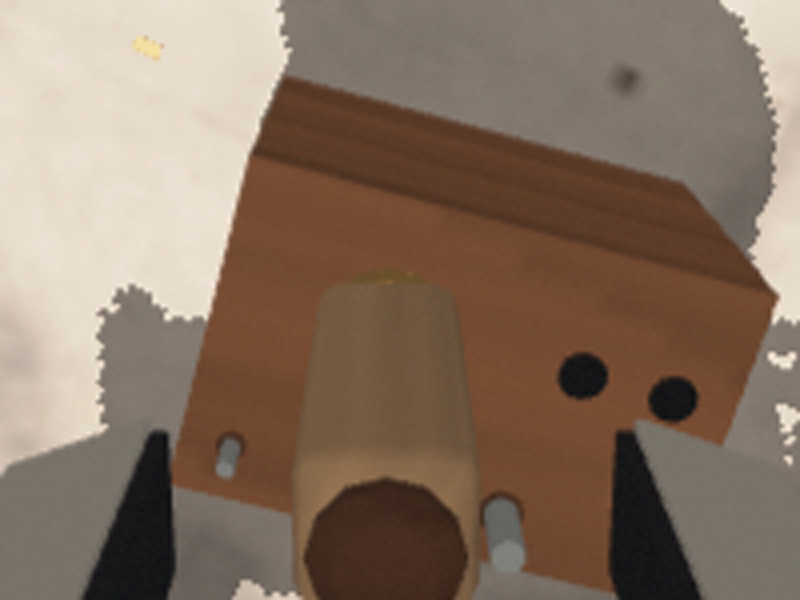

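The handle sits square and centred between the pads (zoom: handle 295–480, pads at 170 and 612). I'll close on it.

Emit:
play_rows(
  rows=[
    [[0, 0, 0], [0, 0, 0], -1],
    [[0, 0, 0], [0, 0, 0], -1],
    [[0, 0, 0], [0, 0, 0], -1],
    [[0, 0, 0], [0, 0, 0], -1],
    [[0, 0, 0], [0, 0, 0], -1],
    [[0, 0, 0], [0, 0, 0], -1],
  ],
  newtons=45,
)

```text
clock: 2.9
position: [0.4706, 0.3372, 0.1162]
ee_rot: [-1.691, -2.648, -0.0]
force: [-0.4, -0.5, 1.0]
width: 0.236
```

```bash
python3 - <<'E'
from h import *
s=arm.observe();print(s["clock"],s["position"],s["ee_rot"],s["width"]*92,s["force"],s["ft_torque"],np.round(s["joints"],4))
E
```

```text
2.9 [0.47064819 0.33716834 0.11616457] [-1.69086492e+00 -2.64771653e+00 -4.36760537e-05] 21.68044581610265 [-0.39041858 -0.54538514  0.97836526] [0.00787479 0.06129087 0.00451612] [-7.1440e-01  4.5040e-01  7.0000e-04  1.7959e+00 -4.0000e-04  8.9530e-01
  1.2914e+00]
```

Emit:
play_rows(
  rows=[
    [[0, 0, -0.05], [0, 0, 0], -1],
    [[0, 0, -0.12], [0, 0, 0], -1],
    [[0, 0, -0.2], [0, 0, 0], -1],
    [[0, 0, -0.28], [0, 0, 0], -1],
    [[0, 0, -0.36], [0, 0, 0], -1],
    [[0, 0, -0.46], [0, 0, 0], -1],
    [[0, 0, -0.46], [0, 0, 0], -1],
    [[0, 0, -0.46], [0, 0, 0], -1],
  ],
)

```text
clock: 3.7
position: [0.471, 0.3374, 0.347]
ee_rot: [1.691, 2.647, 0.003]
force: [-0.3, 0.2, -1.8]
width: 0.236
```

```bash
python3 - <<'E'
from h import *
snap("wrist","w3");s=arm.observe();print(s["clock"],s["position"],s["ee_rot"],s["width"]*92,s["force"],s["ft_torque"])
p,R=np.array([.4706,.3375,.3465]),down(np.radians(114.9))
print(relc(p,R,[.68,.17,.3465],down(np.radians(84.3))))
E
```

```text
3.75 [0.47037307 0.33695597 0.34543731] [-1.69061097e+00 -2.64765086e+00  1.12503756e-03] 21.780013263713446 [-0.94311042 -0.47385857 -1.93312799] [ 0.02419192  0.02421296 -0.03653947]
(array([-0.4802,  0.2388,  0.    ]), array([0.  , 0.  , 0.51]))
```

View pics/w3.png

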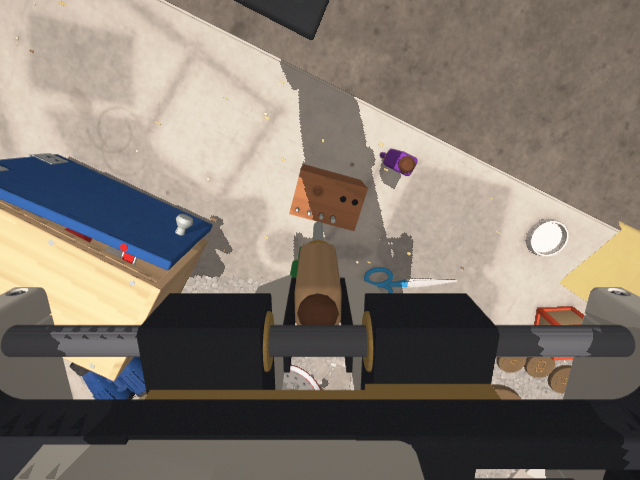

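The pusher is out: its rod end shows at (319,229), and the empty hole at about (318,190). I'll measure the hole now and then move to look at the gap.

```bash
python3 - <<'E'
from h import *
crop("w3",280,150,380,240,7)
d=np.load("pics/w3.npz");D=d["d"];K=d["intrinsics"];R=d["R"];t=d["t"]
c={k:d[k] for k in("intrinsics","R","t")}
print("pred hole",proj(c,[.4701,.3373,.078]),"pred tip",proj(c,[.4701,.3373,.237]))
# block rect now
v,u=np.mgrid[0:480,0:640]
P=np.stack([(u-K[0,2])/K[0,0]*D,(v-K[1,2])/K[1,1]*D,D],-1);W=(P-t)@R
w=W[150:240,270:390].reshape(-1,3);m=(w[:,2]>.073)&(w[:,2]<.083);print(cv2.minAreaRect(w[m][:,:2].astype(np.float32)*1000))
p=d["p"][178:202,306:332].astype(int).sum(2);print(p)
E
```

```text
pred hole [317.43212445 191.59060539] pred tip [317.43835621 224.08651311]
((450.5668029785156, 354.8240051269531), (109.63426971435547, 99.04124450683594), 9.529990196228027)
[[237 238 237 238 239 235 240 238 241 241 236 239 240 241 240 244 243 240
  238 227 225 227 224 221 217 206]
 [236 238 241 243 237 239 238 237 240 234 240 240 244 239 241 239 242 238
  232 235 233 229 229 230 227 227]
 [238 241 244 240 234 236 235 236 236 234 239 240 236 234 234 237 238 235
  240 239 238 229 235 233 237 233]
 [245 242 242 240 244 238 240 234 243 238 237 241 236 235 239 236 238 236
  237 237 241 242 237 238 241 240]
 [240 240 241 242 244 245 243 242 243 236 236 238 239 241 239 238 240 238
  233 241 235 232 238 242 235 240]
 [236 235 237 238 233 243 240 240 240 239 238 243 241 241 240 236 237 238
  238 239 235 236 234 237 235 240]
 [233 234 234 230 237 238 236 238 235 240 238 244 243 240 241 245 239 236
  235 237 237 237 236 238 238 236]
 [238 232 235 235 229 231 233 235 241 225 227 218 215 224 233 239 242 243
  240 239 236 239 241 234 237 234]
 [240 238 240 240 232 234 234 232 209 205 205 209 20
[... 992 characters left out ...]
26 228 230
  242 240 243 241 242 242 244 238]
 [432 261 246 241 243 239 238 235 234 237 221 219 217 227 229 233 228 240
  242 244 243 239 243 240 244 242]
 [455 268 250 243 241 243 245 236 237 238 233 240 231 239 238 238 243 244
  241 246 246 247 243 243 239 241]
 [453 431 262 244 240 242 244 237 237 241 235 236 240 243 239 242 240 244
  241 239 244 242 244 243 246 247]
 [441 445 260 233 236 241 239 239 241 235 244 240 240 241 240 247 240 244
  245 243 244 243 246 247 247 247]
 [432 434 408 246 234 237 239 241 238 236 242 241 238 245 241 236 242 242
  247 243 242 241 237 241 241 243]
 [423 424 290 230 226 235 234 232 236 238 235 243 242 240 242 239 239 242
  239 243 245 243 239 240 241 245]]
```

View pics/w3_z.png

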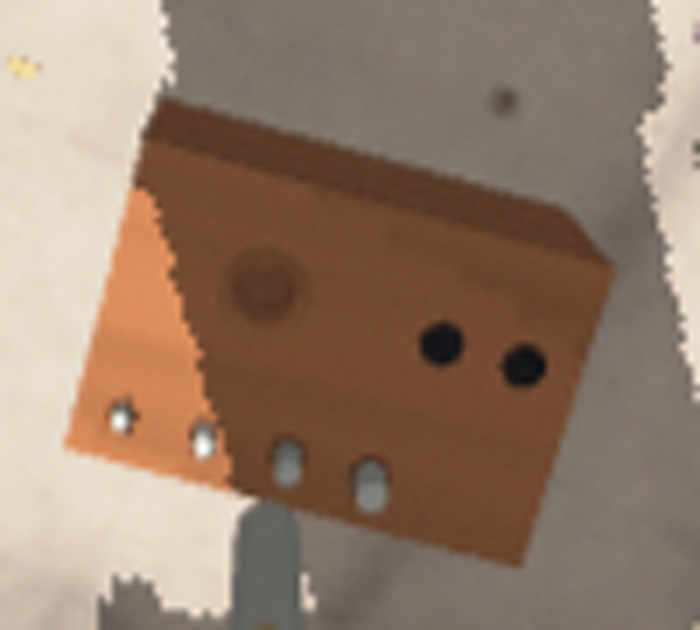

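Emit:
play_rows(
  rows=[
    [[-0.06, 0.03, 0], [0, 0, 0.06], -1],
    [[-0.15, 0.08, 0], [0, 0, 0.16], -1],
    [[-0.24, 0.12, 0], [0, 0, 0.26], -1],
    [[-0.33, 0.165, 0], [0, 0, 0.35], -1],
    [[-0.42, 0.21, 0], [0, 0, 0.45], -1],
    [[-0.48, 0.239, 0], [0, 0, 0.51], -1],
    [[-0.48, 0.239, 0], [0, 0, 0.51], -1],
    [[-0.48, 0.239, 0], [0, 0, 0.51], -1],
  ],
)

```text
clock: 4.55
position: [0.6798, 0.1687, 0.3433]
ee_rot: [-2.33, -2.105, 0.006]
force: [-0.7, 0.7, -1.2]
width: 0.234
```

```bash
python3 - <<'E'
from h import *
snap("wrist","w4");s=arm.observe();print(s["clock"],s["position"],s["ee_rot"],s["width"]*92,s["force"],s["ft_torque"])
E
```

```text
4.6 [0.67925028 0.17015522 0.3440296 ] [-2.32734395 -2.10715942  0.00425198] 21.718206602616327 [-1.10095773  0.91436634 -0.91366431] [0.03939744 0.00176764 0.00617729]
```

View pics/w4.png

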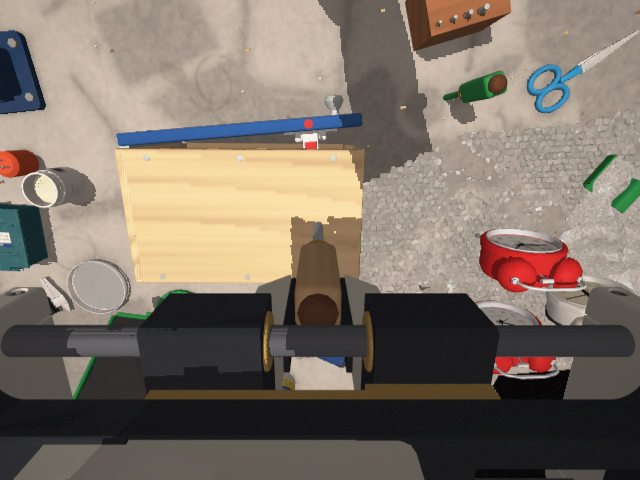

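```bash
python3 - <<'E'
from h import *
crop("w4",250,85,380,165,6)
d=np.load("pics/w4.npz");D=d["d"];K=d["intrinsics"];R=d["R"];t=d["t"]
c={k:d[k] for k in("intrinsics","R","t")}
v,u=np.mgrid[0:480,0:640]
P=np.stack([(u-K[0,2])/K[0,0]*D,(v-K[1,2])/K[1,1]*D,D],-1);W=(P-t)@R
np.save("pics/w4W.npy",W)
print("z grid mm rows118-152, cols 296-328 step2")
for r in range(116,152): print(r,np.round(W[r,296:328:2,2]*1000).astype(int))
# red pixels
p=d["p"].astype(int);m=(p[...,0]>150)&(p[...,1]<70)&(p[...,2]<90);m[:110]=0;m[155:]=0;m[:,:290]=0;m[:,335:]=0
n,l,st,ce=cv2.connectedComponentsWithStats(m.astype(np.uint8))
for i in range(1,n): print(st[i],ce[i],np.median(W[l==i],0))
w=W[120:300,110:370].reshape(-1,3);mm=(w[:,2]>.1775)&(w[:,2]<.184);print("top",np.median(w[mm],0),cv2.minAreaRect(w[mm][:,:2].astype(np.float32)*1000))
E
```

```text
z grid mm rows118-152, cols 296-328 step2
116 [ -1   0  -2  -1   0  -1   2  -1   0  -1 173 173 174 172 176 175]
117 [ -1  -2   0   0 173 173 174 175 175 176 176 174 175 175 174 174]
118 [175 175 174 175 174 174 177 175 175 174 176 175 176 175 174 177]
119 [175 175 521 176 175 176 176 176 176 175 176 176 174 175 178 174]
120 [175 176 176 176 175 176 177 176 175 175 176 176 175 175 175 175]
121 [175 177 176 176 176 176 175 176 176 175 176 175 175 177 176 175]
122 [175 174 175 177 177 177 177 177 176 176 175 177 176 175 175 175]
123 [174 176 175 175 177 177 175 175 177 177 175 177 176 175 176 176]
124 [177 175 175 176 176 176 177 176 176 176 175 175 175 176 177 175]
125 [176 175 174 175 176 176 176 176 175 175 176 176 176 176 175 175]
126 [174 176 176 175 176 177 177 176 176 176 176 177 176 176 176 175]
127 [176 176 174 175 175 176 175 176 175 176 175 176 176 175 176 175]
128 [176 176 176 175 175 174 177 176 175 176 176 175 175 176 175 174]
129 [175 175 175 175 175 174 175 176 173 173 174 173 141 131 130 129]
130 [175 174 175 174 174 174 143 132 132 131 134 132 132 134 134 130]
131 [143
[... 1072 characters left out ...]
55 155 156 154 154 154  15  16  16  17]
147 [ 15  16  15  15 154 155 156 156 155 155 154 154  16  15  15  17]
148 [ 15  15  16  15 156 156 157 156 156 156 154 155  16  16  15  14]
149 [178 177 177 177 178 176 175 176 176 176 178 175 175 177 175 175]
150 [178 179 180 180 180 179 180 180 180 178 178 180 179 180 179 179]
151 [180 180 179 180 180 180 179 181 179 179 179 180 180 180 179 179]
[305 120   7   8  28] [308.60714286 124.03571429] [0.59531659 0.16902307 0.17597259]
[305 143  12   6  57] [310.71929825 145.28070175] [0.61554019 0.16871305 0.15539462]
top [0.66990343 0.08606094 0.17962917] ((668.7171630859375, 94.21989440917969), (242.30447387695312, 161.85922241210938), 85.22322082519531)
```

View pics/w4_z.png

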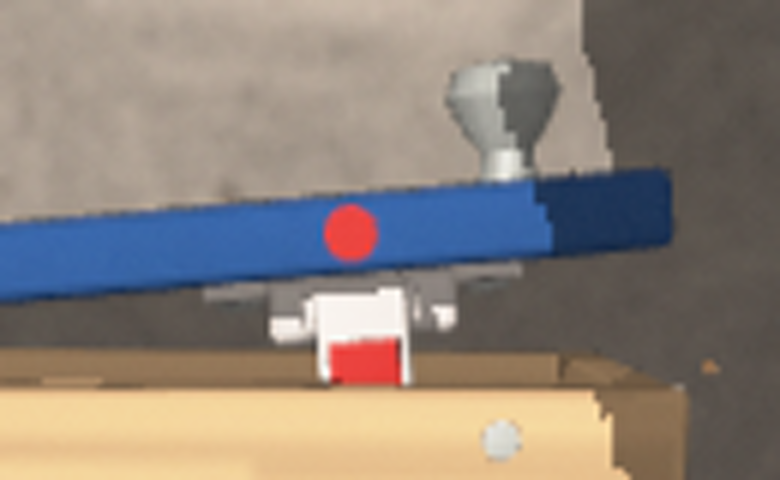

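```bash
python3 - <<'E'
from h import *
W=np.load("pics/w4W.npy")
for col in(306,310,314):
    for r in(116,117,118,127,128,129,131,132,147,148,149,150,151): print(col,r,np.round(W[r,col]*1000,1))
# fit lines: door inner edge and top-board edge
E1=[];E2=[]
for col in range(270,345):
    dr=[r for r in range(112,140) if abs(W[r,col,2]-.1755)<.004]
    tr=[r for r in range(140,160) if W[r,col,2]>.177]
    if dr: E1.append(W[max(dr),col,:2])
    if tr: E2.append(W[min(tr),col,:2])
for E in(E1,E2):
    E=np.array(E,np.float32);l=cv2.fitLine(E,cv2.DIST_HUBER,0,.01,.01).ravel();a=np.degrees(np.arctan2(l[1],l[0]));
    print("dir",a%180,"x at y=.1687:",l[2]+(.1687-l[3])*l[0]/l[1])
# arm centre in y
w=W[133:148,296:330].reshape(-1,3);m=(w[:,2]>.151)&(w[:,2]<.159);q=w[m];print(q.min(0),q.max(0),q.mean(0),np.median(q[:,2]))
p=np.load("pics/w4.npz");s=arm.observe();print(s["position"])
C=-p["R"].T@p["t"]
print("tcp from cam", C-down(np.radians(84.3)).apply([.00046,-.07954,-.17775]))
E
```

```text
306 116 [580.7 162.3  -0.9]
306 117 [588.6 167.2 173.5]
306 118 [589.5 167.2 174.2]
306 127 [597.6 166.3 175.8]
306 128 [598.5 166.2 174.4]
306 129 [599.4 166.  173.7]
306 131 [601.1 164.5 133.6]
306 132 [602.1 165.  153.1]
306 147 [616.7 163.5 155.3]
306 148 [617.6 163.4 156.5]
306 149 [617.7 164.1 176.2]
306 150 [618.5 164.1 179.2]
306 151 [619.4 164.  180. ]
310 116 [581.3 167.9  -0.7]
310 117 [589.  171.  174.8]
310 118 [589.9 170.9 174.9]
310 127 [598.  170.1 175.7]
310 128 [598.9 170.  176.1]
310 129 [599.8 169.9 175.6]
310 131 [601.6 169.2 153.6]
310 132 [602.5 169.2 156.6]
310 147 [617.1 167.6 155.9]
310 148 [618.1 167.5 156.4]
310 149 [618.1 167.9 175.8]
310 150 [618.8 167.9 180.1]
310 151 [619.7 167.8 180.8]
314 116 [581.9 173.6  -0.7]
314 117 [589.4 174.8 176.3]
314 118 [590.2 174.7 174.1]
314 127 [598.3 173.9 175.5]
314 128 [599.2 173.8 175.5]
314 129 [600.1 173.6 172.8]
314 131 [602.  173.2 154. ]
314 132 [602.9 173.1 154.6]
314 147 [617.6 171.6 154.8]
314 148 [618.5 171.5 156. ]
314 149 [618.5 171.8 175.9]
314 150 [619.3 171.7 177.9]
314 151 [620.2 171.6 178.8]
dir 88.70056 x at y=.1687: 0.5999285
dir 83.3669 x at y=.1687: 0.61864644
[0.60267995 0.16026101 0.15258227] [0.61801031 0.17605243 0.1569655 ] [0.61025784 0.16817897 0.15469361] 0.154642124921745
[0.67925028 0.17015522 0.3440296 ]
tcp from cam [0.6806359  0.16908951 0.3436107 ]
```

```bash
python3 - <<'E'
from h import *
for f in("w3","w4"):
    d=np.load(f"pics/{f}.npz");D=d["d"];K=d["intrinsics"];R=d["R"];t=d["t"]
    v,u=np.mgrid[0:480,0:640]
    P=np.stack([(u-K[0,2])/K[0,0]*D,(v-K[1,2])/K[1,1]*D,D],-1);W=(P-t)@R
    a=114.9 if f=="w3" else 84.3
    C=-R.T@t;T=down(np.radians(a));tcp=C-T.apply([.00046,-.07954,-.17775])
    w=W[200:260,300:335].reshape(-1,3);m=(w[:,2]>.225)&(w[:,2]<.302);L=T.inv().apply(w[m]-tcp)*1000
    print(f,"tcp",tcp,"n",m.sum(),"tool-frame: zmax",np.percentile(L[:,2],[90,97,100]))
    for lo in range(50,112,10):
        k=(L[:,2]>lo)&(L[:,2]<lo+10)
        if k.sum()>3:print(lo,k.sum(),"x",np.round(L[k][:,0].min(),1),np.round(L[k][:,0].max(),1),"ymin",np.round(np.percentile(L[k][:,1],[5,50,95]),1))
E
```

```text
w3 tcp [0.47101905 0.33723577 0.34677631] n 171 tool-frame: zmax [102.14207436 105.70522467 107.68323681]
50 7 x -1.3 2.3 ymin [-4.2 -4.1 -3.6]
60 38 x -2.9 3.8 ymin [-4.2 -3.7 -2.3]
70 37 x -3.0 3.9 ymin [-4.  -3.5 -2.2]
80 34 x -3.1 4.1 ymin [-4.2 -3.6 -1.7]
90 32 x -3.2 4.2 ymin [-4.2 -3.6 -1.2]
100 23 x -3.3 4.3 ymin [-3.9 -3.3 -0.8]
w4 tcp [0.6806359  0.16908951 0.3436107 ] n 171 tool-frame: zmax [102.45745632 107.13189062 108.67334597]
50 5 x -1.8 1.7 ymin [-5.6 -5.3 -5.1]
60 37 x -3.4 4.0 ymin [-5.6 -5.2 -3.7]
70 37 x -3.5 3.4 ymin [-5.6 -5.2 -3.6]
80 36 x -3.7 3.5 ymin [-5.7 -5.  -3.3]
90 31 x -3.8 3.6 ymin [-5.6 -5.3 -3. ]
100 25 x -3.9 3.7 ymin [-5.9 -5.2 -2.4]
```

```bash
python3 - <<'E'
from h import *
R=down(np.radians(84.3))
print(relc(np.array([.680,.1695,.3438]),R,[.6093,.1685,.318],R))
E
```

```text
(array([-0.016 , -0.1405,  0.0516]), array([0., 0., 0.]))
```

Emit:
play_rows(
  rows=[
    [[-0.006, -0.06, 0], [0, 0, 0], -1],
    [[-0.016, -0.14, 0.02], [0, 0, 0], -1],
    [[-0.016, -0.14, 0.05], [0, 0, 0], -1],
    [[-0.016, -0.14, 0.05], [0, 0, 0], -1],
    [[-0.016, -0.14, 0.05], [0, 0, 0], -1],
  ],
)

```text
clock: 5.1
position: [0.6092, 0.1698, 0.3214]
ee_rot: [-2.327, -2.11, -0.0]
force: [0.3, 0.9, -1.0]
width: 0.235
```

```bash
python3 - <<'E'
from h import *
snap("wrist","w5");snap("top","t5");snap("scene","s5");s=arm.observe();print(s["clock"],s["position"],s["ee_rot"],s["width"]*92,s["force"],s["ft_torque"])
crop("w5",250,160,380,260,6);crop("t5",215,160,340,255,6);crop("s5",230,130,360,230,6)
d=np.load("pics/w5.npz");C=-d["R"].T@d["t"];print("tcp cam",C-down(np.radians(84.3)).apply([.00046,-.07954,-.17775]))
E
```

```text
5.25 [0.61033095 0.16909153 0.32169071] [2.32883346e+00 2.10775454e+00 1.51955624e-03] 21.699583846902645 [ 0.25215253 -0.25132235 -1.53326843] [0.00922281 0.0076781  0.01496068]
tcp cam [0.60929505 0.16958451 0.32138554]
```

View pics/w5_z.png

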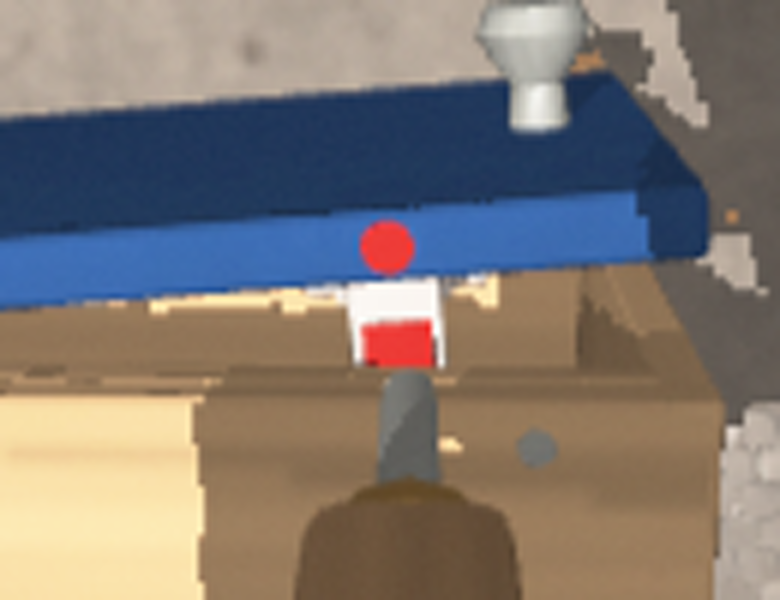

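View pics/s5_z.png

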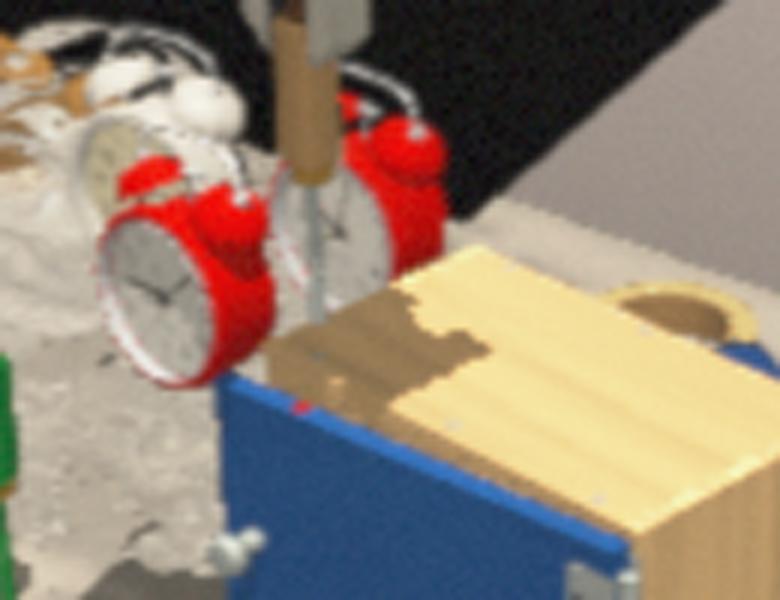

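```bash
python3 - <<'E'
from h import *
d=np.load("pics/w5.npz");c={k:d[k] for k in("intrinsics","R","t")}
D=d["d"]
for X in([.6097,.1694,.212],[.6093,.1685,.176],[.6053,.1685,.176],[.6133,.1685,.18],[.600,.1685,.176],[.6183,.1685,.18],[.6093,.1685,.155]): print(X,proj(c,X))
K,R,t=c.values()
v,u=np.mgrid[0:480,0:640]
P=np.stack([(u-K[0,2])/K[0,0]*D,(v-K[1,2])/K[1,1]*D,D],-1);W=(P-t)@R
for r in range(196,232): print(r,np.round(W[r,[306,312,316,328,332]]*1000).astype(int).tolist())
E
```

```text
[0.6097, 0.1694, 0.212] [316.50251693 226.39308088]
[0.6093, 0.1685, 0.176] [315.61098653 215.96501077]
[0.6053, 0.1685, 0.176] [315.1936999  211.89736156]
[0.6133, 0.1685, 0.18] [316.01001352 221.06296407]
[0.6, 0.1685, 0.176] [314.63623061 206.46323213]
[0.6183, 0.1685, 0.18] [316.52989097 226.12531543]
[0.6093, 0.1685, 0.155] [315.70988754 210.99467873]
196 [[589, 161, 175], [590, 167, 176], [590, 171, 175], [591, 182, 175], [592, 186, 175]]
197 [[590, 161, 176], [591, 167, 175], [591, 171, 175], [592, 182, 176], [593, 186, 175]]
198 [[591, 161, 175], [591, 167, 177], [592, 171, 176], [593, 182, 176], [593, 186, 176]]
199 [[592, 161, 176], [593, 167, 175], [530, 178, 499], [594, 182, 176], [594, 185, 176]]
200 [[593, 161, 177], [594, 167, 176], [594, 170, 176], [595, 182, 176], [596, 185, 175]]
201 [[594, 161, 175], [594, 167, 177], [595, 170, 176], [596, 182, 175], [597, 185, 175]]
202 [[595, 161, 176], [596, 166, 175], [596, 170, 176], [597, 181, 176], [597, 185, 176]]
203 [[596, 161, 176], [596, 166, 177], [597, 170, 177], [598, 181, 177], [598, 185, 175]]
204 [[597, 161, 175],
[... 1759 characters left out ...]
], [618, 164, 173], [605, 169, 222], [619, 180, 174], [620, 183, 172]]
225 [[617, 159, 178], [618, 164, 175], [605, 170, 226], [619, 179, 176], [620, 183, 177]]
226 [[617, 158, 179], [618, 164, 178], [605, 170, 228], [620, 179, 179], [620, 183, 179]]
227 [[618, 158, 179], [618, 164, 182], [605, 170, 231], [620, 179, 180], [621, 183, 179]]
228 [[619, 158, 181], [620, 164, 180], [605, 170, 234], [621, 179, 180], [622, 183, 180]]
229 [[620, 158, 180], [621, 164, 180], [604, 170, 238], [622, 179, 180], [623, 183, 180]]
230 [[621, 158, 179], [622, 164, 181], [605, 170, 239], [623, 179, 180], [624, 183, 178]]
231 [[622, 158, 179], [623, 164, 179], [605, 170, 242], [625, 179, 177], [625, 183, 179]]
```

The rod's axis is at x≈0.609, mid-gap (0.600–0.618), and the hook's top is at z≈0.155. I'll lower it to just above the hook.

Emit:
play_rows(
  rows=[
    [[-0.002, 0, 0.02], [0, 0, 0], -1],
    [[-0.002, 0, 0.04], [0, 0, 0], -1],
    [[-0.002, 0, 0.06], [0, 0, 0], -1],
    [[-0.002, 0, 0.08], [0, 0, 0], -1],
    [[-0.002, 0, 0.1], [0, 0, 0], -1],
    [[-0.002, 0, 0.1], [0, 0, 0], -1],
    [[-0.002, 0, 0.1], [0, 0, 0], -1],
  ],
)

```text
clock: 5.95
position: [0.6094, 0.1677, 0.271]
ee_rot: [-2.33, -2.108, 0.001]
force: [-0.1, 0.3, -0.6]
width: 0.239
```

```bash
python3 - <<'E'
from h import *
snap("wrist","w6");s=arm.observe();print(s["clock"],s["position"],s["ee_rot"],s["width"]*92,s["force"],s["ft_torque"])
crop("w6",250,160,380,260,6)
d=np.load("pics/w6.npz");C=-d["R"].T@d["t"];print("tcp cam",C-down(np.radians(84.3)).apply([.00046,-.07954,-.17775]))
E
```

```text
6.0 [0.60966529 0.1677943  0.27142901] [2.32940966e+00 2.10769684e+00 6.74121601e-04] 22.07150919166776 [-0.22239543 -0.06980867 -0.54178594] [0.02808965 0.00712454 0.0372626 ]
tcp cam [0.60959719 0.16775755 0.27098544]
```

View pics/w6_z.png

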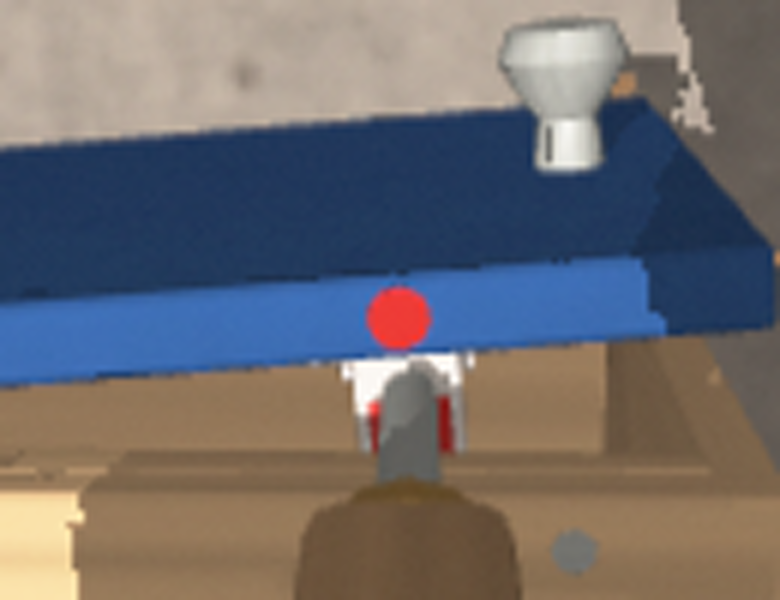

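The rod is in the gap, centred on the white arm and about 7 mm above it. I'll step down slowly.

Emit:
play_rows(
  rows=[
    [[0, 0, 0.004], [0, 0, 0], -1],
    [[0, 0, 0.008], [0, 0, 0], -1],
    [[0, 0, 0.01], [0, 0, 0], -1],
    [[0, 0, 0.012], [0, 0, 0], -1],
    [[0, 0, 0.012], [0, 0, 0], -1],
  ],
)

```text
clock: 6.5
position: [0.6094, 0.1677, 0.265]
ee_rot: [-2.329, -2.108, 0.0]
force: [-0.6, -0.1, -1.4]
width: 0.233
```

Emit:
play_rows(
  rows=[
    [[0, 0, 0.002], [0, 0, 0], -1],
    [[0, 0, 0.002], [0, 0, 0], -1],
  ],
)

```text
clock: 6.7
position: [0.6095, 0.1678, 0.2641]
ee_rot: [2.329, 2.108, 0.0]
force: [-0.1, 0.2, -1.0]
width: 0.234
```

Emit:
play_rows(
  rows=[
    [[0, 0, 0.002], [0, 0, 0], -1],
    [[0, 0, 0.002], [0, 0, 0], -1],
  ],
)

```text
clock: 6.9
position: [0.6096, 0.1678, 0.2634]
ee_rot: [2.329, 2.108, 0.001]
force: [0.4, 0.4, 2.3]
width: 0.235
```

Emit:
play_rows(
  rows=[
    [[0, 0, 0.002], [0, 0, 0], -1],
    [[0, 0, 0.002], [0, 0, 0], -1],
  ],
)

```text
clock: 7.1
position: [0.6096, 0.1678, 0.2623]
ee_rot: [2.329, 2.108, 0.001]
force: [-0.8, -0.3, 2.9]
width: 0.237
```

Contact came at TCP z≈0.264, a rod-end height of about 0.155, which matches the depth reading. I need 8–10 mm of travel, so I'll continue in small steps.

Emit:
play_rows(
  rows=[
    [[0, 0, 0.002], [0, 0, 0], -1],
    [[0, 0, 0.004], [0, 0, 0], -1],
    [[0, 0, 0.006], [0, 0, 0], -1],
    [[0, 0, 0.006], [0, 0, 0], -1],
  ],
)

```text
clock: 7.5
position: [0.6095, 0.1678, 0.2591]
ee_rot: [2.329, 2.108, 0.0]
force: [0.7, 0.1, 3.0]
width: 0.237
```

Emit:
play_rows(
  rows=[
    [[0, 0, 0.002], [0, 0, 0], -1],
    [[0, 0, 0.004], [0, 0, 0], -1],
    [[0, 0, 0.004], [0, 0, 0], -1],
  ],
)

```text
clock: 7.8
position: [0.6095, 0.1678, 0.2571]
ee_rot: [2.33, 2.108, 0.0]
force: [0.0, -0.2, 4.2]
width: 0.235
```

Emit:
play_rows(
  rows=[
    [[0, 0, 0.002], [0, 0, 0], -1],
    [[0, 0, 0.002], [0, 0, 0], -1],
  ],
)

```text
clock: 8.0
position: [0.6095, 0.1678, 0.2561]
ee_rot: [2.33, 2.108, 0.0]
force: [-0.9, 1.1, 5.2]
width: 0.238
```

Emit:
play_rows(
  rows=[
    [[0, 0, 0.001], [0, 0, 0], -1],
    [[0, 0, 0.003], [0, 0, 0], -1],
    [[0, 0, 0.003], [0, 0, 0], -1],
  ],
)

```text
clock: 8.3
position: [0.6095, 0.1678, 0.2546]
ee_rot: [2.33, 2.108, 0.0]
force: [-0.2, -0.1, 4.6]
width: 0.235
```

```bash
python3 - <<'E'
from h import *
snap("wrist","w7");s=arm.observe();print(s["clock"],s["position"],s["width"]*92,s["force"],s["ft_torque"])
d=np.load("pics/w7.npz");C=-d["R"].T@d["t"];print("tcp cam",C-down(np.radians(84.3)).apply([.00046,-.07954,-.17775]))
D=d["d"];K=d["intrinsics"];R=d["R"];t=d["t"]
v,u=np.mgrid[0:480,0:640]
P=np.stack([(u-K[0,2])/K[0,0]*D,(v-K[1,2])/K[1,1]*D,D],-1);W=(P-t)@R
for r in range(216,248,2): print(r,np.round(W[r,306:334:3,2]*1000).astype(int))
crop("w7",250,160,380,260,6)
# arc targets about hinge
yaw=np.radians(-6.2);ex=np.array([np.cos(yaw),np.sin(yaw)]);ey=np.array([-ex[1],ex[0]])
for name,edge in(("from dot",None),):
    # front edge line at y=.1687 x=.6183 ; door inner line x=.6003 dir 88.7
    pass
E
```

```text
8.35 [0.60957379 0.16779281 0.25472426] 21.60137477993622 [ 0.23087923 -0.30254467  4.83163421] [ 0.03489739 -0.0266559   0.02449749]
tcp cam [0.60961381 0.16776453 0.25461852]
216 [175 176 176 176 177 175 175 176 175 176]
218 [177 175 175 176 175 175 176 175 175 176]
220 [176 176 176 176 176 176 176 176 176 176]
222 [176 176 175 176 176 176 177 175 176 175]
224 [175 175 175 174 157 151 145  16  16  16]
226 [ 15 146 145 160 162 158 146  16  17  16]
228 [ 17 144 145 166 169 164 146  15  14  16]
230 [ 15 146 146 172 172 171 147 145  15  16]
232 [ 16 145 145 176 178 174 146 144  16  15]
234 [ 15 144 147 183 184 181 146 145  14  17]
236 [ 16 144 146 189 189 187 146 145  17  16]
238 [ 17  16 146 432 194 192 146 144  17  16]
240 [ 16  16 146 218 219 217 147 145  15  14]
242 [164 219 219 223 223 223 220 164 163 163]
244 [228 229 228 229 229 229 230 228 229 169]
246 [233 232 234 233 233 233 233 232 233 230]
```

View pics/w7_z.png

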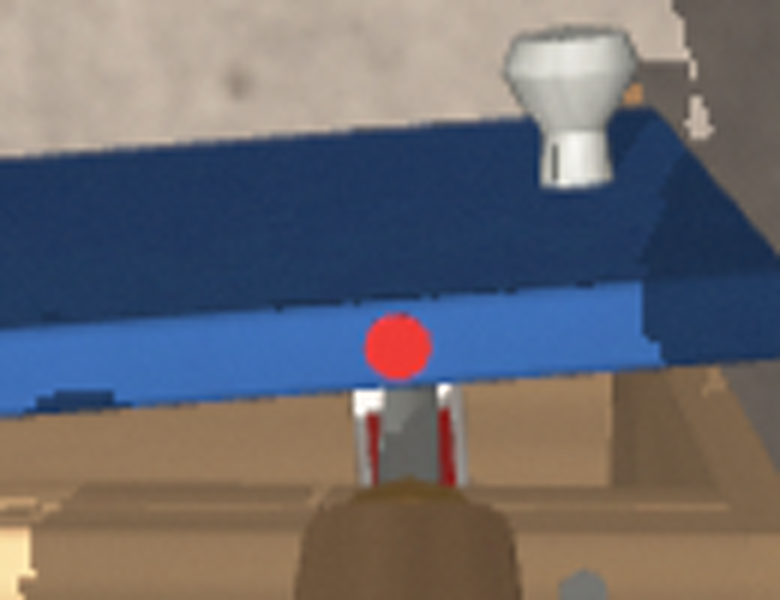

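The arm's top is now at about 0.1455, so it is pressed about 9 mm down. The wrist reading is roughly 6 N net. Next I'll draw the rod outwards against the door's inner face.

Emit:
play_rows(
  rows=[
    [[0, -0.005, 0], [0, 0, 0], -1],
    [[0, -0.01, 0], [0, 0, 0], -1],
    [[0, -0.014, 0], [0, 0, 0], -1],
    [[0, -0.018, 0], [0, 0, 0], -1],
    [[0, -0.018, 0], [0, 0, 0], -1],
  ],
)

```text
clock: 8.85
position: [0.6005, 0.1685, 0.2548]
ee_rot: [2.329, 2.108, 0.0]
force: [0.2, -0.2, 4.9]
width: 0.237
```

Emit:
play_rows(
  rows=[
    [[0, -0.005, 0], [0, 0, 0], -1],
    [[0, -0.01, 0], [0, 0, 0], -1],
    [[0, -0.014, 0], [0, 0, 0], -1],
    [[0, -0.018, 0], [0, 0, 0], -1],
    [[0, -0.018, 0], [0, 0, 0], -1],
  ],
)

```text
clock: 9.35
position: [0.5916, 0.1689, 0.2548]
ee_rot: [2.329, 2.107, -0.0]
force: [-0.3, -0.7, 5.0]
width: 0.233
```

```bash
python3 - <<'E'
from h import *
snap("wrist","w8");s=arm.observe();print(s["clock"],s["position"],s["width"]*92,s["force"],s["ft_torque"])
crop("w8",250,160,380,260,6)
E
```

```text
9.4 [0.5916144  0.16895133 0.25478447] 21.6453113145389 [ 0.29648147 -0.80523471  4.68362325] [-0.31218393  0.05270792 -0.0168249 ]
```

View pics/w8_z.png

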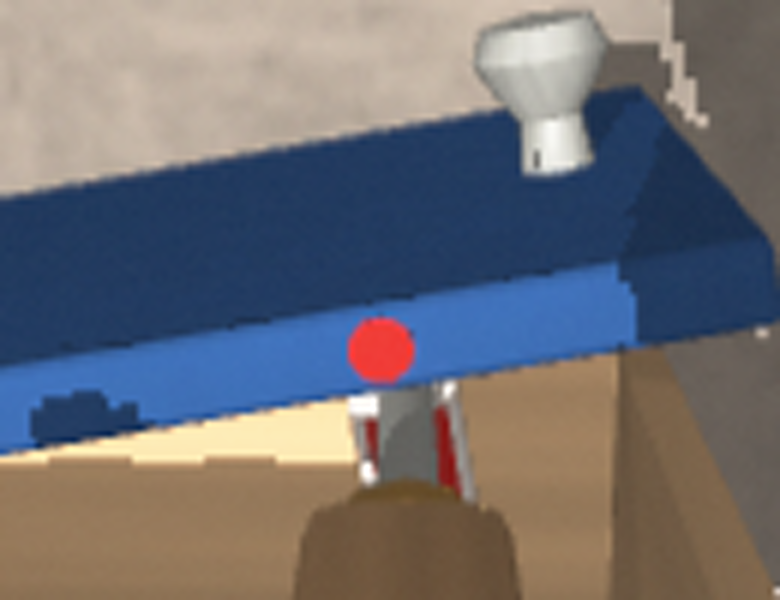

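The door has swung out about 13 mm at the latch with no side force, so the hook is free. I'll raise the rod clear of the arm and sweep the door along its arc.

```bash
python3 - <<'E'
from h import *
R=down(np.radians(84.3));p=np.array([.5916,.169,.2688]);H=np.array([.597,-.016])
r=.184
for f in list(range(95,161,4)):
    a=np.radians(f);q=H+r*np.array([np.cos(a),np.sin(a)])+.004*np.array([np.sin(a),-np.cos(a)])
    d,_=relc(p,R,[*q,.2688],R);print(f,np.round(q,4),np.round(d[:2],3).tolist())
E
```

```text
95 [0.5849 0.1676] [-0.004, -0.013]
99 [0.5722 0.1664] [-0.009, -0.038]
103 [0.5595 0.1642] [-0.016, -0.063]
107 [0.547  0.1611] [-0.024, -0.087]
111 [0.5348 0.1572] [-0.035, -0.111]
115 [0.5229 0.1525] [-0.047, -0.134]
119 [0.5113 0.1469] [-0.06, -0.155]
123 [0.5001 0.1405] [-0.075, -0.176]
127 [0.4895 0.1334] [-0.091, -0.196]
131 [0.4793 0.1255] [-0.109, -0.215]
135 [0.4697 0.1169] [-0.128, -0.232]
139 [0.4608 0.1077] [-0.148, -0.248]
143 [0.4525 0.0979] [-0.169, -0.263]
147 [0.4449 0.0876] [-0.191, -0.276]
151 [0.438  0.0767] [-0.214, -0.287]
155 [0.4319 0.0654] [-0.238, -0.297]
159 [0.4267 0.0537] [-0.262, -0.305]
```

Emit:
play_rows(
  rows=[
    [[0, -0.004, -0.014], [0, 0, 0], -1],
    [[0, -0.004, -0.028], [0, 0, 0], -1],
    [[0, -0.004, -0.028], [0, 0, 0], -1],
  ],
)

```text
clock: 9.7
position: [0.5897, 0.17, 0.2695]
ee_rot: [2.329, 2.108, 0.001]
force: [0.6, -0.2, -1.4]
width: 0.232
```

Emit:
play_rows(
  rows=[
    [[-0.004, -0.009, 0], [0, 0, 0], -1],
    [[-0.007, -0.022, 0], [0, 0, 0], -1],
    [[-0.009, -0.034, 0], [0, 0, 0], -1],
    [[-0.016, -0.059, 0], [0, 0, 0], -1],
    [[-0.024, -0.083, 0], [0, 0, 0], -1],
    [[-0.035, -0.107, 0], [0, 0, 0], -1],
    [[-0.047, -0.13, 0], [0, 0, 0], -1],
    [[-0.06, -0.151, 0], [0, 0, 0], -1],
    [[-0.06, -0.151, 0], [0, 0, 0], -1],
  ],
)

```text
clock: 10.6
position: [0.5099, 0.1465, 0.2688]
ee_rot: [-2.33, -2.107, 0.001]
force: [-0.4, -0.2, -0.5]
width: 0.235
```

```bash
python3 - <<'E'
from h import *
snap("top","t9");s=arm.observe();print(s["clock"],s["position"],s["width"]*92,s["force"],s["ft_torque"])
crop("t9",130,160,350,320,3.6)
E
```

```text
10.65 [0.51079991 0.14703805 0.26886835] 21.557308509177087 [ 0.43961888 -0.04195445 -1.24802849] [ 0.09648064 -0.00635693  0.06306796]
```

View pics/t9_z.png

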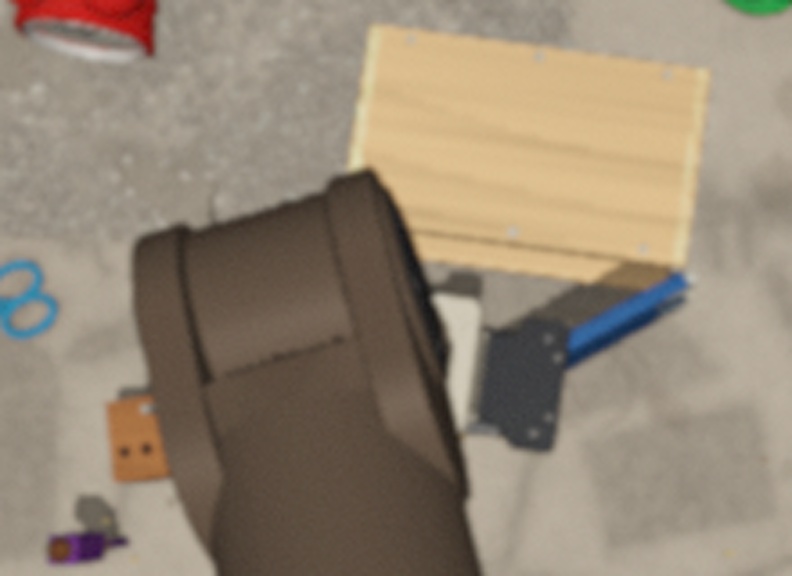

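The door follows the rod and is at about 35° so far. I'll continue to about 70°.

Emit:
play_rows(
  rows=[
    [[-0.015, -0.021, 0], [0, 0, 0], -1],
    [[-0.031, -0.041, 0], [0, 0, 0], -1],
    [[-0.049, -0.06, 0], [0, 0, 0], -1],
    [[-0.068, -0.077, 0], [0, 0, 0], -1],
    [[-0.088, -0.093, 0], [0, 0, 0], -1],
    [[-0.109, -0.108, 0], [0, 0, 0], -1],
    [[-0.131, -0.121, 0], [0, 0, 0], -1],
    [[-0.154, -0.132, 0], [0, 0, 0], -1],
    [[-0.178, -0.142, 0], [0, 0, 0], -1],
    [[-0.19, -0.146, 0], [0, 0, 0], -1],
  ],
)

```text
clock: 11.65
position: [0.4286, 0.0586, 0.2687]
ee_rot: [-2.331, -2.106, 0.001]
force: [-0.3, 1.2, -1.2]
width: 0.233
```

```bash
python3 - <<'E'
from h import *
snap("wrist","w10");snap("top","t10");s=arm.observe();print(s["clock"],s["position"],s["width"]*92,s["force"],s["ft_torque"])
crop("t10",200,160,350,320,3.6)
E
```

```text
11.75 [0.42898213 0.05906328 0.2686659 ] 21.777351505982132 [ 0.20104253  0.83916942 -0.4427972 ] [ 0.00474897 -0.02739153 -0.01198608]
```

View pics/t10_z.png

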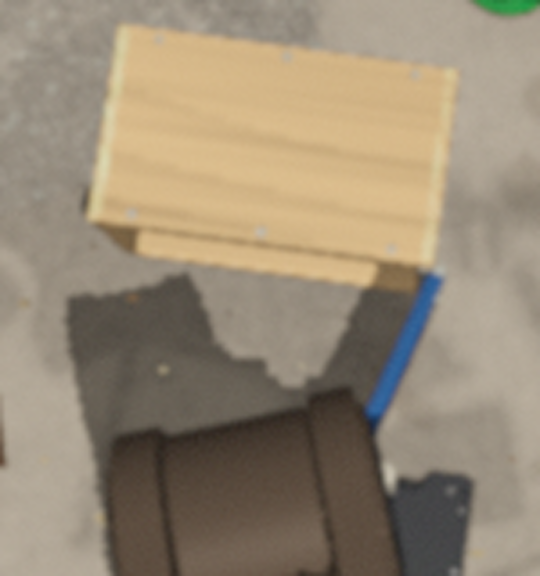

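View pics/w10.png

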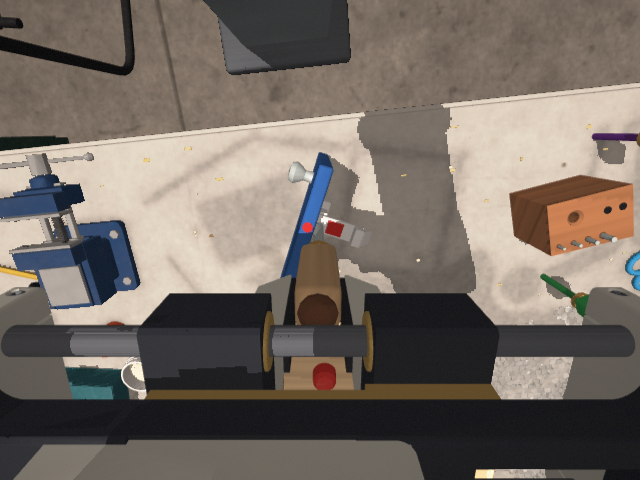

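```bash
cat >> h.py <<'E'
def pts(f):
    d=np.load(f"pics/{f}.npz");D=d["d"];K=d["intrinsics"];R=d["R"];t=d["t"]
    v,u=np.mgrid[0:480,0:640]
    P=np.stack([(u-K[0,2])/K[0,0]*D,(v-K[1,2])/K[1,1]*D,D],-1);return (P-t)@R,d["p"].astype(int),{"intrinsics":K,"R":R,"t":t}
E
python3 - <<'E'
from h import *
W,p,c=pts("w10")
m=(p[...,2]>p[...,0]*1.6)&(W[...,2]>.173)&(W[...,2]<.179);m[:,:270]=0;m[:,345:]=0;m[300:]=0
q=W[m][:,:2].astype(np.float32);print(m.sum(),cv2.minAreaRect(q*1000))
l=cv2.fitLine(q,cv2.DIST_L2,0,.01,.01).ravel();a=np.degrees(np.arctan2(l[1],l[0]))%180;print("door dir",a,"opening",a-84)
R=down(np.radians(84.3));P=np.array([.429,.059,.2687])
# step off door, then up, then towards home
print(relc(P,R,[.429+.02,.059+.03,.2687],R),relc(P,R,[.429+.02,.059+.03,.3465],R))
print(relc(np.array([.449,.089,.3465]),R,[.4706,.3375,.3465],down(np.radians(114.9))))
E
```

```text
1440 ((421.7557373046875, 51.96807861328125), (12.021171569824219, 97.19062042236328), 66.76426696777344)
door dir 155.45834 opening 71.45834
(array([0.0637, 0.0338, 0.    ]), array([0., 0., 0.])) (array([ 0.0637,  0.0338, -0.1556]), array([0., 0., 0.]))
(array([ 0.4988, -0.0064,  0.    ]), array([ 0.  ,  0.  , -0.51]))
```

The door stands at about 71°. I'll back off slightly, lift, and return over the block.

Emit:
play_rows(
  rows=[
    [[0.012, 0.006, 0], [0, 0, 0], -1],
    [[0.02, 0.01, -0.03], [0, 0, 0], -1],
    [[0.04, 0.02, -0.09], [0, 0, 0], -1],
    [[0.064, 0.034, -0.155], [0, 0, 0], -1],
    [[0.064, 0.034, -0.155], [0, 0, 0], -1],
  ],
)

```text
clock: 12.25
position: [0.4523, 0.0935, 0.3496]
ee_rot: [2.325, 2.11, 0.01]
force: [0.5, 0.1, -1.5]
width: 0.235
```

Emit:
play_rows(
  rows=[
    [[0.05, 0, 0], [0, 0, -0.05], -1],
    [[0.14, 0, 0], [0, 0, -0.15], -1],
    [[0.23, 0, 0], [0, 0, -0.25], -1],
    [[0.32, 0, 0], [0, 0, -0.35], -1],
    [[0.41, 0, 0], [0, 0, -0.45], -1],
    [[0.499, -0.006, 0], [0, 0, -0.51], -1],
    [[0.499, -0.006, 0], [0, 0, -0.51], -1],
    [[0.499, -0.006, 0], [0, 0, -0.51], -1],
  ],
)

```text
clock: 13.05
position: [0.4702, 0.3406, 0.3441]
ee_rot: [-1.686, -2.65, 0.004]
force: [0.3, -0.2, -1.3]
width: 0.235
```

```bash
python3 - <<'E'
from h import *
snap("wrist","w11");s=arm.observe();print(s["clock"],s["position"],s["ee_rot"],s["width"]*92,s["force"],s["ft_torque"])
crop("w11",280,150,380,240,7)
W,p,c=pts("w11");C=-c["R"].T@c["t"];T=Ro.from_rotvec(s["ee_rot"]);tcp=C-T.apply([.00046,-.07954,-.17775]);print(tcp)
w=W[200:260,300:335].reshape(-1,3);m=(w[:,2]>.225)&(w[:,2]<.302);L=T.inv().apply(w[m]-tcp)*1000
print("zmax",np.percentile(L[:,2],[90,97,100]))
for lo in range(50,112,10):
        k=(L[:,2]>lo)&(L[:,2]<lo+10)
        if k.sum()>3:print(lo,k.sum(),"x",np.round(L[k][:,0].min(),1),np.round(L[k][:,0].max(),1),"y",np.round(np.percentile(L[k][:,1],[5,50,95]),1))
print("hole pred",proj(c,[.4705,.3373,.078]))
g=p[170:212,295:345].sum(2)
E
```

```text
13.1 [0.47088923 0.3390347  0.34471273] [-1.68945908 -2.64804476  0.00354096] 21.650643741714664 [-0.78459586 -1.60473077 -1.4729746 ] [0.00347998 0.03155395 0.01859248]
[0.47084047 0.3404257  0.34416911]
zmax [101.95260943 107.39683522 109.07350595]
50 4 x -1.1 3.2 y [-4.6 -4.3 -3.7]
60 41 x -2.7 4.8 y [-4.4 -3.9 -2.1]
70 39 x -2.8 4.9 y [-4.3 -3.7 -1.1]
80 34 x -2.9 5.0 y [-4.4 -3.5 -0.5]
90 28 x -2.2 4.4 y [-4.3 -3.8 -2.2]
100 25 x -2.3 4.5 y [-4.2 -3.6 -2.3]
hole pred [315.03545172 192.77963767]
```

View pics/w11_z.png

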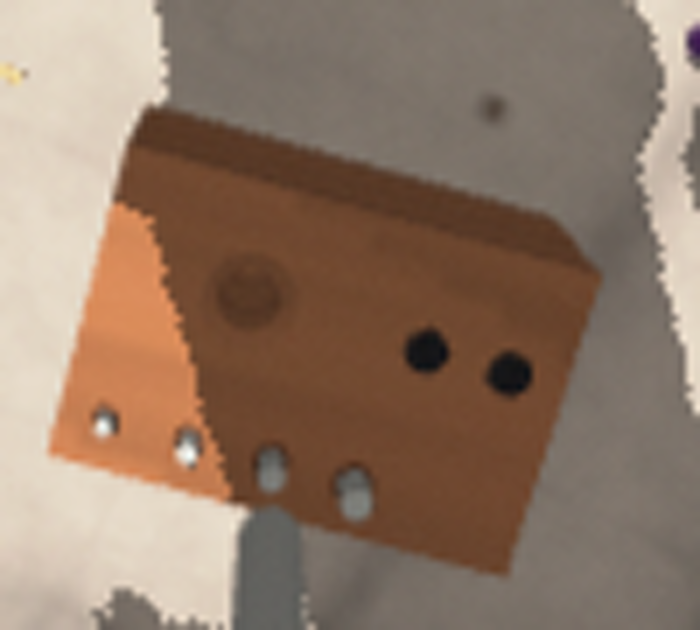

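The rod is still straight in the grip and the hole is at zoom (249,292). The arm sits about 2.5 mm off in tool x, so I'll correct that, lower to just above the mouth and settle.

Emit:
play_rows(
  rows=[
    [[-0.005, 0, 0.06], [0, 0, 0], -1],
    [[-0.005, 0, 0.14], [0, 0, 0], -1],
    [[-0.005, 0, 0.22], [0, 0, 0], -1],
    [[-0.005, 0, 0.27], [0, 0, 0], -1],
    [[-0.005, 0, 0.28], [0, 0, 0], -1],
    [[-0.005, 0, 0.28], [0, 0, 0], -1],
    [[-0.005, 0, 0.28], [0, 0, 0], -1],
    [[-0.005, 0, 0.28], [0, 0, 0], -1],
  ],
)

```text
clock: 13.9
position: [0.4734, 0.3371, 0.208]
ee_rot: [1.691, 2.647, 0.005]
force: [-0.0, -0.3, -1.6]
width: 0.233
```

```bash
python3 - <<'E'
from h import *
for f in("w12","w12b"):
  snap("wrist",f);s=arm.observe();W,p,c=pts(f);C=-c["R"].T@c["t"];print(s["position"],s["ee_rot"],C-Ro.from_rotvec(s["ee_rot"]).apply([.00046,-.07954,-.17775]),C-down(np.radians(114.9)).apply([.00046,-.07954,-.17775]))
print(s["clock"],s["force"])
crop("w12b",260,170,400,270,5)
w=W[170:270,260:400].reshape(-1,3);m=(w[:,2]>.074)&(w[:,2]<.082);print(cv2.minAreaRect(w[m][:,:2].astype(np.float32)*1000))
print("pred hole",proj(c,[.4705,.3373,.078]))
w=W[200:262,300:335].reshape(-1,3);m=(w[:,2]>.088)&(w[:,2]<.15);q=w[m];k=q[:,2]<.11
print("rod front pts lower",q[k].mean(0),np.percentile(q[k],[2,98],axis=0))
E
```

```text
[0.47317471 0.33708402 0.20772772] [1.69073203 2.6468769  0.00412113] [0.47362362 0.33710082 0.20791384] [0.47323027 0.33683291 0.20770315]
[0.47298759 0.33703399 0.2074411 ] [1.69060309 2.64714618 0.00342857] [0.4734459  0.33707032 0.20767974] [0.47312351 0.33684173 0.20750548]
14.0 [ 0.00949056 -0.35911749 -0.98984793]
((475.31805419921875, 354.4672546386719), (60.323760986328125, 90.20561218261719), 9.645527839660645)
pred hole [318.59549858 216.69832096]
rod front pts lower [0.47060508 0.3364987  0.10435937] [[0.46931024 0.33398576 0.09934698]
 [0.47293416 0.34023597 0.1095277 ]]
```

View pics/w12b_z.png

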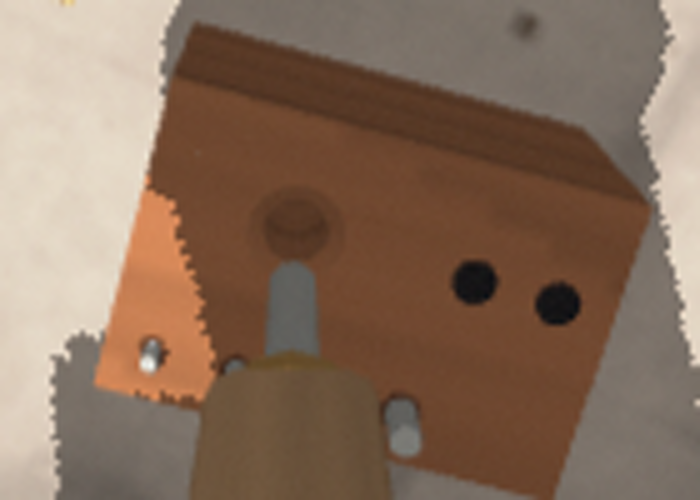

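```bash
python3 - <<'E'
from h import *
W,p,c=pts("w12b");T=down(np.radians(114.9))
# hole: darker pixels within block shade
g=cv2.GaussianBlur(p[...,:].sum(2).astype(np.float32),(3,3),0)
roi=g[200:222,306:334];
for r in range(0,22): print(200+r,np.round(roi[r]).astype(int).tolist())
h=cast(c,(319.4,215.4),.078);print("hole",h)
w=W[200:262,300:335].reshape(-1,3)
for lo in(.099,.107,.115,.123,.131):
    m=(w[:,2]>lo)&(w[:,2]<lo+.01);L=T.inv().apply(w[m]);
    # circle fit R=4
    from scipy.optimize import least_squares
    f=least_squares(lambda s:np.hypot(L[:,0]-s[0],L[:,1]-s[1])-.004,[L[:,0].mean(),L[:,1].min()+.004],loss="soft_l1",f_scale=.0005).x
    ax=T.apply([f[0],f[1],0]);print(lo,m.sum(),"axis",ax[:2],"need shift tool",T.inv().apply(h-np.array([*ax[:2],0]))[:2]*1000)
E
```

```text
200 [231, 231, 229, 228, 230, 230, 229, 228, 228, 228, 227, 227, 228, 230, 230, 229, 230, 230, 229, 229, 230, 230, 229, 228, 228, 228, 227, 226]
201 [232, 232, 230, 229, 230, 230, 230, 229, 229, 228, 228, 228, 228, 230, 229, 229, 230, 230, 230, 230, 230, 230, 230, 229, 230, 230, 229, 227]
202 [234, 233, 232, 231, 232, 232, 231, 231, 230, 230, 230, 229, 228, 229, 229, 229, 230, 230, 231, 230, 230, 230, 230, 230, 229, 230, 230, 230]
203 [233, 232, 232, 232, 233, 233, 233, 233, 232, 232, 231, 230, 229, 229, 230, 230, 230, 229, 229, 230, 229, 229, 230, 230, 230, 229, 229, 230]
204 [230, 230, 231, 232, 232, 232, 233, 233, 232, 232, 232, 232, 231, 231, 232, 231, 230, 230, 229, 229, 228, 228, 230, 230, 229, 228, 228, 229]
205 [227, 228, 229, 230, 230, 230, 232, 232, 232, 231, 232, 233, 233, 233, 233, 232, 232, 232, 232, 230, 229, 229, 229, 229, 228, 228, 228, 229]
206 [226, 227, 227, 228, 228, 229, 230, 231, 231, 230, 229, 228, 227, 227, 228, 228, 230, 232, 232, 231, 230, 230, 230, 229, 229, 229, 230, 230]
207 [226, 225, 225, 225, 226, 227, 228, 229, 226, 222, 218, 216, 213, 214, 215, 217, 
[... 1829 characters left out ...]
 223, 221, 214, 203, 193, 188, 185, 184, 184, 184, 183, 188, 199, 211, 218, 219, 221, 226, 231, 232, 232, 232, 231]
221 [234, 235, 236, 233, 229, 226, 224, 222, 217, 210, 204, 201, 200, 199, 196, 194, 202, 214, 220, 222, 222, 225, 230, 233, 233, 233, 234, 233]
hole [0.46909146 0.3374513  0.078     ]
0.099 26 axis [0.47356173 0.33799479] need shift tool [ 1.38916688 -4.28356437]
0.107 27 axis [0.47338919 0.33804891] need shift tool [ 1.26743779 -4.1498505 ]
0.115 36 axis [0.47343793 0.33799754] need shift tool [ 1.33455686 -4.17243003]
0.123 35 axis [0.47338227 0.3378659 ] need shift tool [ 1.43052146 -4.06651317]
0.131 43 axis [0.47334931 0.33778149] need shift tool [ 1.49320913 -4.0010809 ]
```

Emit:
play_rows(
  rows=[
    [[0.0025, -0.005, 0], [0, 0, 0], -1],
    [[0.0025, -0.005, 0.015], [0, 0, 0], -1],
    [[0.0025, -0.005, 0.03], [0, 0, 0], -1],
    [[0.0025, -0.005, 0.04], [0, 0, 0], -1],
    [[0.0025, -0.005, 0.05], [0, 0, 0], -1],
    [[0.0025, -0.005, 0.06], [0, 0, 0], -1],
  ],
)

```text
clock: 14.6
position: [0.4696, 0.3366, 0.1755]
ee_rot: [-1.691, -2.648, 0.001]
force: [-0.3, -0.0, -1.1]
width: 0.235
```

```bash
python3 - <<'E'
from h import *
snap("wrist","w13");s=arm.observe();print(s["clock"],s["position"],s["ee_rot"],s["force"],s["ft_torque"])
crop("w13",260,170,400,270,5)
E
```

```text
14.65 [0.46924619 0.33635793 0.1747177 ] [-1.69059638e+00 -2.64743052e+00  2.14781273e-03] [ 0.5598106  -0.79772976 -2.50922254] [0.05894183 0.02803824 0.04003459]
```

View pics/w13_z.png

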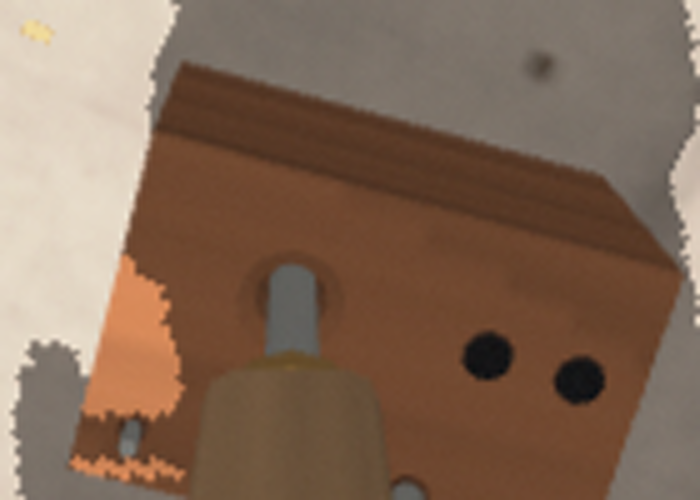

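The rod is 12 mm into the hole with no side load. I'll lower it home.

Emit:
play_rows(
  rows=[
    [[0, 0.002, 0.02], [0, 0, 0], -1],
    [[0, 0.002, 0.04], [0, 0, 0], -1],
    [[0, 0.002, 0.06], [0, 0, 0], -1],
    [[0, 0.002, 0.08], [0, 0, 0], -1],
    [[0, 0.002, 0.098], [0, 0, 0], -1],
    [[0, 0.002, 0.108], [0, 0, 0], -1],
    [[0, 0.002, 0.11], [0, 0, 0], -1],
    [[0, 0.002, 0.11], [0, 0, 0], -1],
  ],
)

```text
clock: 15.45
position: [0.4706, 0.3372, 0.1211]
ee_rot: [1.691, 2.648, 0.0]
force: [0.9, 0.5, -1.4]
width: 0.233
```

Emit:
play_rows(
  rows=[
    [[0, 0, 0.002], [0, 0, 0], -1],
    [[0, 0, 0.004], [0, 0, 0], -1],
    [[0, 0, 0.004], [0, 0, 0], -1],
  ],
)

```text
clock: 15.75
position: [0.4706, 0.3372, 0.1193]
ee_rot: [1.691, 2.648, 0.0]
force: [-0.4, -0.1, -1.3]
width: 0.235
```

Emit:
play_rows(
  rows=[
    [[0, 0, 0.002], [0, 0, 0], -1],
    [[0, 0, 0.003], [0, 0, 0], -1],
    [[0, 0, 0.003], [0, 0, 0], -1],
  ],
)

```text
clock: 16.05
position: [0.4705, 0.3371, 0.1176]
ee_rot: [-1.691, -2.648, 0.0]
force: [-0.2, 0.6, -1.0]
width: 0.235
```

Emit:
play_rows(
  rows=[
    [[0, 0, 0.001], [0, 0, 0], -1],
    [[0, 0, 0.002], [0, 0, 0], -1],
    [[0, 0, 0.002], [0, 0, 0], -1],
  ],
)

```text
clock: 16.35
position: [0.4705, 0.3371, 0.1166]
ee_rot: [-1.691, -2.648, 0.0]
force: [0.8, -0.2, -1.1]
width: 0.236
```

Emit:
play_rows(
  rows=[
    [[0, 0, 0.001], [0, 0, 0], -1],
    [[0, 0, 0.002], [0, 0, 0], -1],
    [[0, 0, 0.002], [0, 0, 0], -1],
  ],
)

```text
clock: 16.65
position: [0.4707, 0.3372, 0.1161]
ee_rot: [1.691, 2.648, 0.001]
force: [-1.1, -0.7, 4.7]
width: 0.237
```

It is seated: contact came at z 0.116, the height it was taken from. I'll release, then lift straight up.

Emit:
play_rows(
  rows=[
    [[0, 0, 0], [0, 0, 0], -0.3],
    [[0, 0, 0], [0, 0, 0], 0],
    [[0, 0, 0], [0, 0, 0], 0.2],
    [[0, 0, 0], [0, 0, 0], 0.2],
    [[0, 0, -0.03], [0, 0, 0], 0.2],
    [[0, 0, -0.09], [0, 0, 0], 0.2],
    [[0, 0, -0.17], [0, 0, 0], 0.2],
    [[0, 0, -0.25], [0, 0, 0], 0.2],
    [[0, 0, -0.33], [0, 0, 0], 0.2],
    [[0, 0, -0.33], [0, 0, 0], 0.2],
  ],
)

```text
clock: 17.65
position: [0.4727, 0.3389, 0.2865]
ee_rot: [1.69, 2.645, 0.014]
force: [0.1, -0.0, -0.1]
width: 0.6
```

```bash
python3 - <<'E'
from h import *
snap("wrist","w14");snap("scene","s14");snap("top","t14");s=arm.observe();print(s["clock"],s["position"],s["force"],s["width"])
crop("w14",250,160,410,280,5);crop("s14",150,170,340,312,4)
W,p,c=pts("w14");w=W[160:285,265:400].reshape(-1,3)
for lo,hi in((.072,.082),(.146,.156),(.156,.168)):
    m=(w[:,2]>lo)&(w[:,2]<hi);print(lo,m.sum(),np.median(w[m],0),np.percentile(w[m][:,2],98),cv2.minAreaRect(w[m][:,:2].astype(np.float32)*1000))
E
```

```text
17.8 [0.47030873 0.33691814 0.28016711] [-0.09409947 -0.58035359  0.18191619] 0.6014219182799794
0.072 3338 [0.47095005 0.36149414 0.07767117] 0.07933836046514468 ((484.5698547363281, 355.107177734375), (168.25613403320312, 94.54569244384766), 4.102444648742676)
0.146 247 [0.46548237 0.33470139 0.15130523] 0.15579885608812802 ((469.8729553222656, 337.10662841796875), (21.17099380493164, 21.545063018798828), 25.413148880004883)
0.156 287 [0.46961687 0.33696977 0.15918082] 0.16138214408924248 ((470.1761779785156, 337.3134460449219), (17.1373291015625, 17.282272338867188), 24.531362533569336)
```

View pics/w14_z.png

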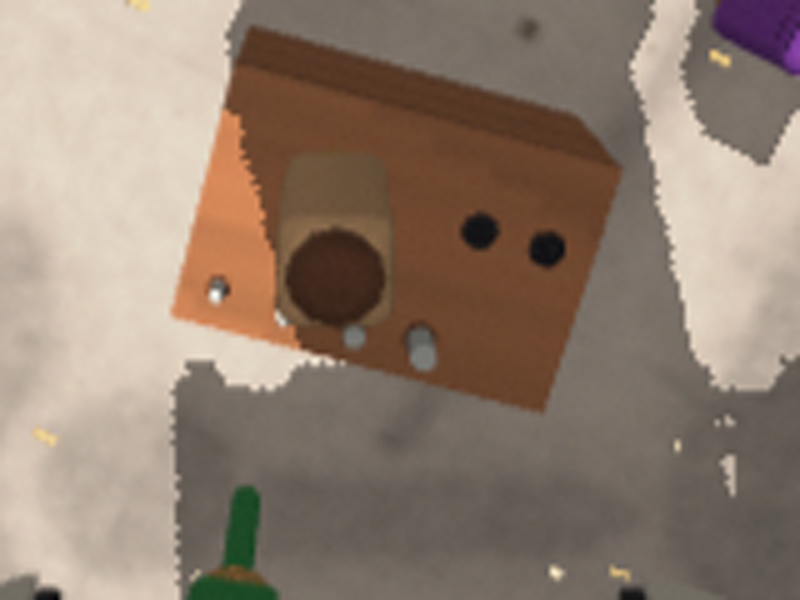

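View pics/s14.png

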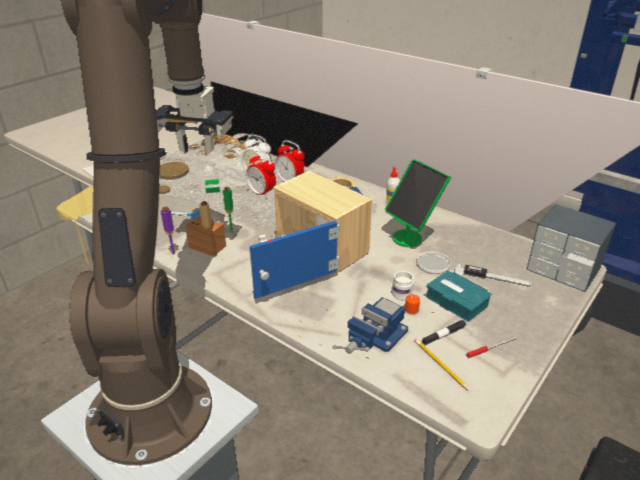

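View pics/t14.png

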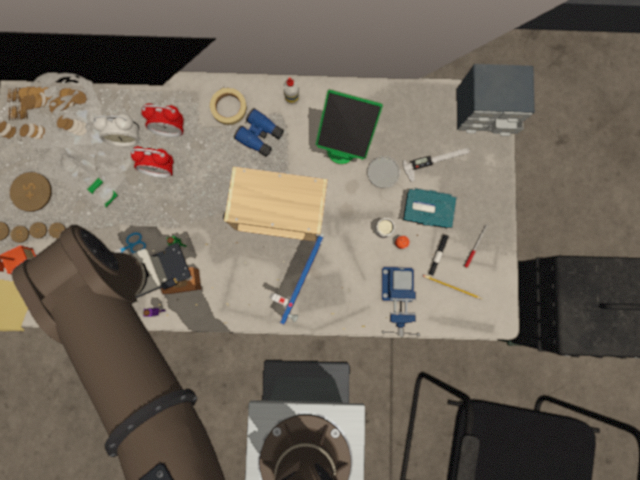

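The pusher is back where it stood: handle centre (0.470, 0.337) and top 0.161, as before. The door is clearly open, and the bystanders and look-alikes appear unmoved. One door-angle check, then I'll hand in.

```bash
python3 - <<'E'
from h import *
W,p,c=pts("t14")
m=(p[...,2]>p[...,0]*1.6)&(W[...,2]>.165)&(W[...,2]<.185);m[:,:260]=0;m[:,340:]=0;m[:225]=0;m[330:]=0
q=W[m][:,:2].astype(np.float32);l=cv2.fitLine(q,cv2.DIST_HUBER,0,.01,.01).ravel();a=np.degrees(np.arctan2(l[1],l[0]))%180
print(m.sum(),cv2.minAreaRect(q*1000),"opening",a-84)
a0=cv2.imread("pics/top0.png").astype(int);b=cv2.imread("pics/t14.png").astype(int)
d=np.abs(a0-b).sum(2);print("diff bystanders",(d[170:335,365:515]>60).sum(),(d[60:180,100:460]>60).sum())
s=arm.observe();print(s["clock"],s["position"],s["dq"])
print(arm.sign_off())
E
```

```text
376 ((487.3105773925781, 24.157573699951172), (10.978778839111328, 229.38592529296875), 67.45047760009766) opening 73.70262
diff bystanders 0 0
17.8 [0.47030873 0.33691814 0.28016711] [-0.00010443  0.01624351 -0.00337626  0.02183933 -0.0006676  -0.00149157
 -0.00080257]
the job is handed in; nothing more can be done
None
```

The job is done and handed in at 17.8 s of the 59 s allowed. I took the pusher out of its block and put its rod down through the gap beside the red dot. Then I pressed the hook about 9 mm down, drew the door open with the rod, and stood the pusher back in its hole.

- **Force on the latch:** about 6–7 N at most while pressing the hook (limit 15 N), with almost no side force while the door opened. These are readings at the end of each move, not a continuous record.
- **Door:** about 71° open by the wrist camera and 74° by the top camera. The two differ by about 2°, but both are well over 60°.
- **Pusher:** its handle is back within 1 mm of where it stood. The top is at 0.161 m, as at the start, and it came to rest at the height it was taken from, so it is fully home.
- **Other things:** the wax jar, red plug and marker, and everything else on the right and back of the bench, show no change against the first top picture. The purple and green look-alikes I only checked by eye; they look unmoved.
- **Gripper:** open and about 0.11 m clear above the pusher, touching nothing.

On the way back the arm was 2–3 mm off over the block, so I corrected it before putting the rod in. No check failed.

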